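# Load the kit tray into its rack lane and confirm it

## Robot

A 6-joint arm with a two-finger parallel gripper is mounted at the origin on the work surface. World frame = base frame: x ahead of the robot, y to its left, z up, the work surface at z = 0. Lengths are in mm, angles in rad, forces in N, time in s.
With the tool pointing down it reaches from about 350 to 975 mm from the base axis. Payload 7.1 kg.
Tool frame: the origin (TCP) lies at the very end of the fingers, on their centre line; the grasp point (between the pads) lies 19 mm behind it; z points along the fingers, y is the direction in which the jaws open and shut (so a half turn about z gives the same grasp; the last joint's range is limited). The gripper opens to 88 mm and grips with 3 to 60 N. Pads are 20 mm wide; open, the fingers measure 115 mm over their backs; the gripper's body (75 mm by 178 mm) begins 61 mm behind the grasp point.
Start: joints at [1.128, 0.423, 1.63, -0, 1.089, -0.019], TCP at [256.985, 569.705, 222.675] pointing down, gripper open.
Joint ranges: [-3, 3], [-0.9, 2.11], [0.09, 2.58], [-1.31, 4.45], [0.11, 2.69], [-2.54, 2.54]. Speed limits (rad/s): [2.39, 2.39, 3.01, 3.14, 3.14, 3.14].

## Interface

Orientations are given as a rotation vector (axis times angle).
In Python, from workcell import monitor, vision, order, find_in, regions_of, place_of gives the robot as it stands. The module is installed in compiled form; this text tells all that it offers.
- The arm moves only by the tool carry_out, never from a script. Its argument "targets" is a list of rows, each a list of 3 entries, a list of its own where there are three numbers: the turn, a rotation vector about the world's x, y, z in degrees, then the shift along the world's x, y, z in mm, then the finger opening in mm, from 0 to 87.8. In form: [[[rx, ry, rz], [x, y, z], hand], ...]. A call has 1 to 10 rows; each row is the pose to reach, as a shift and turn from the pose commanded when the call began; what a row does not reach only later rows make up. A row lasts 1/12 s, in which the tool goes at most 41.7 mm and 7.16 degrees, less where a joint would pass 70% of its speed; a pose out of reach is approached as far as the arm can. A call with a gripper value outside its range is refused whole. The fingers move at their own pace and stop on an object; the grip force is fixed at half the most. Time passes only in rows, so rows that repeat a pose let the fingers close. It gives the time, the measured TCP pose, the force and the opening at its end, in the units of the state.
- monitor.get_obs(): the state, without advancing time (a new reading comes with each control period).
- vision.get_image(name): name is "side" or "top" or "wrist"; returns the picture (400x640x3 uint8, red, green, blue); there is no depth.
- vision.camera_model(name): a dict with "K" (3x3 intrinsics, pixels), "rvec" (rotation vector, rad) and "tvec" (3), from world to camera coordinates, as OpenCV has them. Camera axes: x right, y down, z forward; pixel columns grow to the right and rows downward; lengths in mm; the calibration is good to about 2 mm. A picture is of the moment at which its call begins: read the wrist's pose just before it. camera_model takes no time and is no camera call; for the wrist camera it gives the pose at the moment of the call.
- order.close_job(): hands the job in, once; it reports no verdict.
Trained networks look in the newest picture that a camera, given by its name, has taken for a name from the list of things; names that differ only in an ending like _2 or _b are one class to them, and where a whole thing is asked for, a point or a joint stands for the part that bears it (a point fixed in the world has none). Each returns a list of dicts, best first, with "confidence" (0 to 1); they miss things now and then, are a little off and sometimes report something else, mostly with a low value. They report only what shows in the picture. A call takes as long as a camera call. They do not tell look-alikes from the thing itself.
- find_in(query, camera): "point" ([x, y, z] in mm, in the coordinates of the camera as it stood for that picture, good to about 4 mm: the middle of the surface that is visible of it).
- regions_of(query, camera): "mask" (400x640 bool, what is visible of it).
- place_of(query, camera): "point" ([x, y, z] in mm, in the coordinates of the camera as it stood for that picture, good to about 4 mm: a listed point, or the origin of a listed thing).
The state is a dict: "t": time; "qpos": joint angles; "qvel": joint speeds; "joint_torque": joint torques, N m; "ee_pos": TCP position; "orientation": TCP orientation; "ft_force": force on the tool from outside, world axes, zero at the start; "moment": the same for the moment, N m; "width": finger opening in mm.
Only numpy, scipy, OpenCV 4.12 (cv2) and the standard library are available. Lean on these libraries where they do the work, as an engineer would, in place of code of your own. Each camera call takes 0.05 s, during which the arm holds its last target.

## Task

Slide the kit tray along the bench, without lifting it, into the one empty lane under the rack's shelf until it is fully home against the stop at the lane's end; keep the tray, its standing capacitor and the tool clear of the shelf above. Then confirm the load at the switch station: swing the guard flap well up, push the toggle over to its far side, and lower the guard fully shut again. Leave the other things on the bench where they are.

Things in the scene. Friction and masses are not known exactly. Their poses are not given: they have to be found in the camera images.
- tray_mid (a point): Centre of the grey kit tray, half-way up (21 mm above its underside). The tray is an open box 116 long (x) x 96 wide (y) x 42 mm high with four compartments, 0.3 kg or so, standing loose on the bench in front of the rack. Its x axis points from the pull fin to the far end that enters the lane first.
- tray_fin (a point): Centre of the tray's pull fin, 21 mm above the bench: an upright block on the near end, 48 long (x) x 16 wide (y) x 42 mm high, centred 82 mm behind tray_mid, same axes. Pinch it across its width. With the tray home this point is just under the shelf's edge, with shelf and bins above: a gripper there must lean back towards the robot about 40 degrees.
- cap_mid (a point): Centre of a plain can capacitor, a loose upright cylinder of 36 mm diameter and 66 mm height standing in a far compartment of the tray; its top is 69 mm above the bench.
- shelf: Overhanging shelf of the rack with its fixed stock bins. Origin on the bench under the middle of the shelf's front (robot-side) edge; x points inwards, away from the robot. 170 deep, 376 wide; underside 90, board top 108, bin tops 168 mm above the bench. Fixed posts 260 mm high stand at its corners, 196 mm either side of the middle.
- lane_mouth (a point): Middle of the empty lane's mouth, on the bench in the line of the shelf's edge; x points in. Three lanes lie side by side 122 mm apart; the others hold fixed bins 50 to 58 mm high that stick out 17 mm. The lane is 112 mm wide between guide strips 12 mm high that begin 3 mm inside; a stop 16 mm high has its face 140 mm inside. The bench is its floor.
- lane_home (a point): Where the tray's centre (tray_mid) must come to be: 82 mm inside the mouth on the lane's centre line, 21 mm above the bench, axes as lane_mouth. The tray then touches the stop.
- guard_hinge (a point): Point on the hinge axis of the guard flap of the switch station (a fixed grey box 90 x 80 x 50 mm, standing at the left or right of the bench), 86 mm above the bench, at the far side of the station. Its y axis is the hinge axis; its -x points to the station's near side, where the tab is.
- guard_tab (a point): Grip point of the guard's tab, 97 mm from the hinge axis. The guard is a plate 64 mm wide, shut it lies level 36 mm above the box's top, with 24 mm side skirts below; its near edge is 75 mm from the hinge. The tab, a bar 16 mm wide (y) and 8 mm thick, sticks out 33 mm from the middle of that edge, free in the air: pinch it across its width.
- guard (a joint): Opening of the guard: 0 shut (level), 1.57 upright, 1.8 fully open (rad); the tab swings up and away from the robot. A stiff hinge: it stays where it is left and takes about 1 N at the tab.
- toggle_pivot (a point): Pivot of the toggle, 48 mm above the bench (2 mm below the box's top), 40 mm on the near side of the guard's hinge, in the middle of the station; x points to the far side. The raised guard's skirts stand over the far half of the station, from about 15 mm beyond the pivot: lean the tool back when reaching for the toggle.
- toggle (a joint): Toggle lever: 0 off, leaning 0.45 rad to the near side; 0.9 on, leaning 0.45 rad to the far side (rad). A flat black paddle 16 mm wide, 7 mm thick, reaching 32 mm from its pivot; it stays where it is left and moves at about 2 N.
- stock_bin: Fixed open bin 130 x 100 x 65 mm on the side opposite the switch station (origin under its centre).
- screwdriver: Screwdriver lying in front of the rack, beside the tray: leave alone.
- brush: Brush lying in front of the rack, beside the tray: leave alone.
- spool: White spool, 52 mm diameter, 40 mm high, beside the rack: leave alone.
- bottle: White bottle, 44 mm diameter, 100 mm high, beside the rack: leave alone.
- heatsink: Finned aluminium block 40 x 30 x 26 mm: leave alone.
- relay: Black block 30 x 25 x 22 mm: leave alone.
Mind the look-alikes: they are no part of the job. Of the things like the part that bears lane_mouth, leave any that is red; of the rest the larger one is meant.

How it is judged (in metres and radians):
On the way, in this order (a step that is already met when the one before it is completed fails the run):
1. the tray is fully home in the empty lane with the capacitor standing in it, and the toggle is still off (x of tray_mid in the frame of lane_home between -0.007 and 0.007 m and y of tray_mid in the frame of lane_home between -0.012 and 0.012 m and angle between the x axis of tray_mid and the x axis of lane_home, either way round below 0.12 rad and angle between tray_mid's own z axis and vertical below 0.08 rad and height (world z) of tray_mid below 0.028 m and angle between cap_mid's own z axis and vertical below 0.2 rad and horizontal distance between cap_mid and tray_mid below 0.055 m and value of joint toggle below 0.3 rad), for 0.2 s.
2. the guard is swung well up (more than 1 rad), the toggle still off (value of joint guard above 1 rad and value of joint toggle below 0.3 rad), for 0.1 s.
3. the toggle is on while the guard is up (value of joint guard above 0.8 rad and value of joint toggle above 0.75 rad), for 0.1 s.
4. the guard is shut over the toggle (value of joint guard below 0.08 rad), for 0.2 s.
At the end, for the whole second after the job is handed in: Tray flat in the empty lane, centre within 7 mm along and 12 mm across of lane_home, square within 0.12 rad; capacitor upright in it (0.2 rad, axis within 55 mm of the tray's centre); toggle on (above 0.75 rad); guard shut (below 0.08 rad) (x of tray_mid in the frame of lane_home between -0.007 and 0.007 m and y of tray_mid in the frame of lane_home between -0.012 and 0.012 m and angle between the x axis of tray_mid and the x axis of lane_home, either way round below 0.12 rad and angle between tray_mid's own z axis and vertical below 0.08 rad and height (world z) of tray_mid below 0.028 m and angle between cap_mid's own z axis and vertical below 0.2 rad and horizontal distance between cap_mid and tray_mid below 0.055 m and value of joint toggle above 0.75 rad and value of joint guard below 0.08 rad); the robot touches nothing.
It fails at once if the tray, the capacitor or the robot bears on the shelf or its bins with more than 3 N (contact force between any of the fingers, the arm, tray, capacitor and shelf above 3 N).
It fails at once if the tray is lifted more than 25 mm off the bench or tipped by more than 0.3 rad (height (world z) of tray_mid above 0.046 m or angle between tray_mid's own z axis and vertical above 0.3 rad).
It fails at once if the capacitor is tipped over (more than 0.6 rad) (angle between cap_mid's own z axis and vertical above 0.6 rad).
It fails at once if a bystander is moved by more than 20 mm (distance of any of screwdriver, brush, spool, bottle, heatsink, relay from where it was at the start of the episode above 0.02 m).
It also fails if it takes over 72 s, if anything falls off the work surface, if the arm or the gripper's body presses on something with over 40 N, if the wrist force passes 120 N, or if a joint passes its speed limit or range.

## Working session

There is one attempt and no reset: what is moved stays moved. The work goes in short steps, Python scripts to look and compute and a tool call to move; the robot and the scene stay as the last step left them, time stands still between calls to the robot, and variables do not carry over. Pictures are saved under pics/ and viewed, and the job is handed in when it is done.

Besides the shell and the picture viewer there is one more tool, called after "Call:" by a JSON object that holds its "method" and its "body", one argument or row to a line. carry_out: Moves the arm, as the interface text tells. Its arguments: {"type":"object","properties":{"targets":{"type":"array","items":{"type":"array"}}},"required":["targets"]}

```bash
mkdir -p pics
cat > h.py <<'E'
import numpy as np, cv2
from workcell import monitor, vision, order, find_in, regions_of, place_of
def shot(cam,name):
    im=vision.get_image(cam); cv2.imwrite('pics/'+name,im[:,:,::-1]); return im
def c2w(p,cam,cm=None):
    cm=cm or vision.camera_model(cam); R=cv2.Rodrigues(np.array(cm['rvec'],float))[0]
    return R.T@(np.array(p)-np.array(cm['tvec']).ravel())
def w2p(P,cam):
    cm=vision.camera_model(cam)
    return cv2.projectPoints(np.array(P,float).reshape(-1,1,3),np.array(cm['rvec'],float),np.array(cm['tvec'],float),np.array(cm['K'],float),None)[0].reshape(-1,2)
def ray(px,cam,z):
    cm=vision.camera_model(cam); R=cv2.Rodrigues(np.array(cm['rvec'],float))[0]; C=-R.T@np.array(cm['tvec'],float).ravel()
    d=R.T@np.linalg.inv(np.array(cm['K']))@np.array([px[0],px[1],1.]); return C+d*(z-C[2])/d[2]
def st():
    o=monitor.get_obs(); return {k:np.round(o[k],3).tolist() for k in('t','ee_pos','orientation','ft_force','width','qpos')}
E
python3 - <<'E'
from h import *
print(st())
for c in('top','side','wrist'): shot(c,c+'0.png')
for c in('top','side'):
    for q in ['tray_mid','tray_fin','cap_mid','shelf','lane_mouth','lane_home','guard_hinge','guard_tab','toggle_pivot','stock_bin','screwdriver','brush','spool','bottle','heatsink','relay']:
        for r in place_of(q,c)[:4]: print(c,q,round(r['confidence'],2),np.round(c2w(r['point'],c),1), np.round(w2p(c2w(r['point'],c),c)[0]))
E
```

```text
{'t': 0.0, 'ee_pos': [256.745, 569.251, 221.909], 'orientation': [-0.661, -3.071, 0.002], 'ft_force': [0.465, 0.318, -0.252], 'width': 88.044, 'qpos': [1.128, 0.424, 1.631, -0.0, 1.089, -0.019]}
top tray_mid 0.58 [532.5  19.3  22. ] [313. 197.]
top tray_fin 0.69 [454.7  -6.9  17.6] [322. 221.]
top cap_mid 0.65 [561.2  60.9  33.8] [299. 187.]
top cap_mid 0.5 [ 4.392e+02 -2.115e+02  2.000e-01] [387. 227.]
top shelf 0.77 [674.8 -29.7  -2. ] [328. 155.]
top lane_mouth 0.83 [ 246.3 -388.5    0.4] [448. 289.]
top lane_mouth 0.79 [ 676.3 -153.5    1.3] [367. 153.]
top lane_mouth 0.66 [291.1 -98.7  -3.4] [352. 275.]
top lane_mouth 0.34 [430.9 197.   -3.1] [257. 231.]
top lane_home 0.97 [ 306.5 -398.7   14.8] [451. 269.]
top lane_home 0.61 [354.5 -90.4  18.7] [349. 254.]
top guard_hinge 0.86 [ 542.1 -354.8   83.4] [438. 188.]
top guard_hinge 0.68 [501.6 303.6  -1.9] [223. 208.]
top toggle_pivot 0.73 [ 501.  -340.5   52.2] [432. 204.]
top stock_bin 0.61 [709.3 277.7  -3.2] [233. 145.]
top stock_bin 0.46 [672.3 -30.4  -0.8] [329. 155.]
top screwdriver 0.58 [ 437.5 -211.4   -0. ] [387. 227.]
top
[... 996 characters left out ...]
uard_hinge 0.56 [ 538.6 -350.7   83.6] [390. 284.]
side guard_tab 0.65 [ 452.6 -328.7   92.5] [343. 280.]
side toggle_pivot 0.62 [ 503.1 -342.1   50.6] [369. 296.]
side toggle_pivot 0.29 [ 707.1 -274.9   -4.4] [442. 272.]
side stock_bin 0.63 [500.4 309.4   1.1] [298. 156.]
side screwdriver 0.93 [ 440.7 -211.9   -4.2] [320. 274.]
side screwdriver 0.41 [ 762.2 -147.7   15.6] [439. 227.]
side brush 0.73 [437.1 197.5   1.8] [285. 176.]
side brush 0.59 [ 504.9 -341.    50.1] [370. 295.]
side spool 0.64 [710.8 276.5  -2.2] [362. 155.]
side bottle 0.62 [ 702.4 -274.6    1.5] [441. 271.]
side heatsink 0.59 [598.1 212.7  -1.1] [335. 168.]
side relay 0.49 [ 5.859e+02 -2.047e+02  5.000e-01] [380. 259.]
```

Run:
```python
import cv2
a=cv2.imread('pics/top0.png')[100:320,180:500]; cv2.imwrite('pics/t1.png',cv2.resize(a,None,fx=2.5,fy=2.5,interpolation=3))
a=cv2.imread('pics/side0.png')[120:400,200:500]; cv2.imwrite('pics/s1.png',cv2.resize(a,None,fx=2.1,fy=2.1,interpolation=3))
```

```text
(no output)
```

View pics/t1.png

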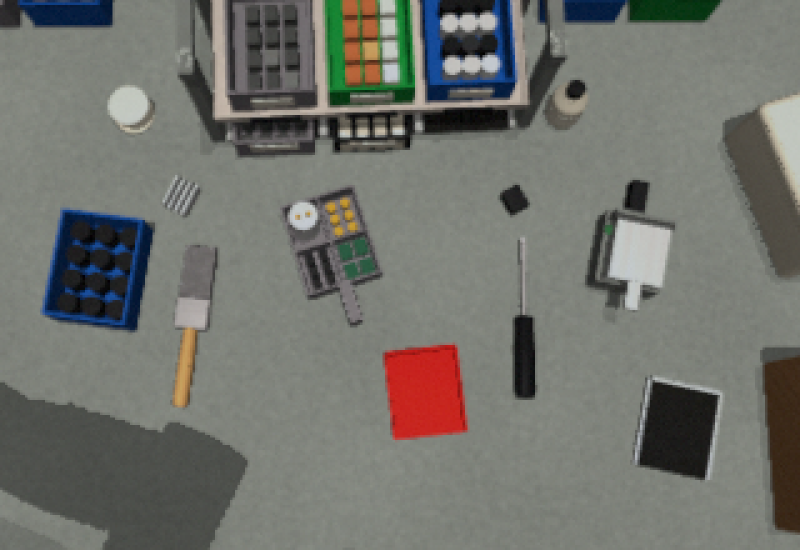

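View pics/s1.png

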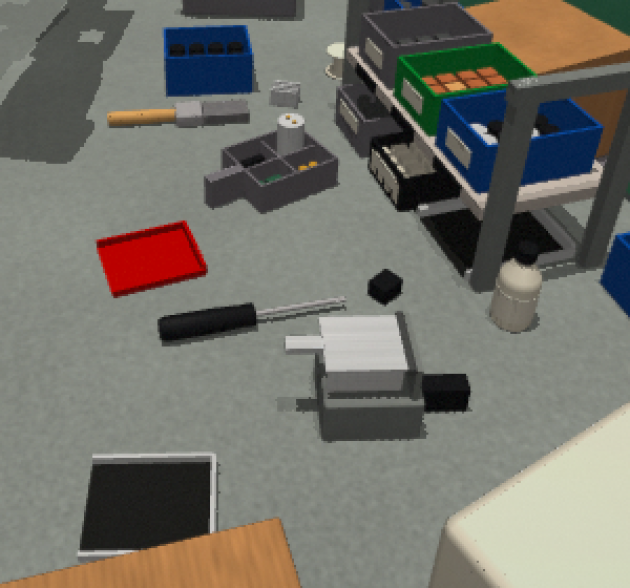

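View pics/wrist0.png

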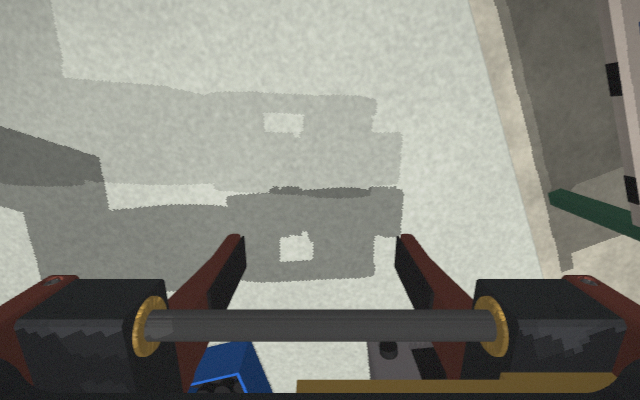

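The boxes that could be the lane are:
- the white-framed dark tray at top px (452,271)
- the red tray at (350,257)
- the dark lane under the right of the shelf at (367,150)

The red one is excluded. Of the remaining two, the lane under the rack should be the larger, and it must be in the line of the shelf's edge. I'll check it in a close crop and refine the measurements.

Run:
```python
from h import *
o=monitor.get_obs(); cm=vision.camera_model('wrist'); R=cv2.Rodrigues(np.array(cm['rvec'],float))[0];C=-R.T@np.array(cm['tvec']).ravel()
Rt=cv2.Rodrigues(np.array(o['orientation']))[0]
print('cam in tool',Rt.T@(C-o['ee_pos']),'\n',(Rt.T@R.T).round(2), np.array(cm['K']).round(1).tolist())
for c in('top','side'):
    im=vision.get_image(c); cm=vision.camera_model(c);R=cv2.Rodrigues(np.array(cm['rvec'],float))[0]
    print(c,'campos',-R.T@np.array(cm['tvec']).ravel())
    for q in ['relay','tray_fin','tray_mid','lane_mouth','lane_home','screwdriver','shelf']:
        for r in place_of(q,c)[:4]: print(c,q,round(r['confidence'],2),np.round(c2w(r['point'],c),1))
    for r in regions_of('relay',c)[:2]:
        m=r['mask']; ys,xs=np.nonzero(m); print('relaymask',r['confidence'],len(xs),xs.min(),xs.max(),ys.min(),ys.max())
        if c=='top': print([ray(p,c,22)[:2].round(1).tolist() for p in [(xs.min(),ys[xs.argmin()]),(xs.max()+1,ys[xs.argmax()]),(xs[ys.argmin()],ys.min()),(xs[ys.argmax()],ys.max()+1)]])
a=cv2.imread('pics/top0.png')[120:240,290:420]; cv2.imwrite('pics/t2.png',cv2.resize(a,None,fx=6,fy=5,interpolation=2))
a=cv2.imread('pics/side0.png')[170:290,340:480]; cv2.imwrite('pics/s2.png',cv2.resize(a,None,fx=5,fy=5,interpolation=2))
```

```text
cam in tool [ 7.82190128e+01 -8.99570938e-02 -1.61302587e+02] 
 [[-0.   -0.96 -0.29]
 [ 1.   -0.   -0.  ]
 [ 0.   -0.29  0.96]] [[303.3, 0.0, 320.0], [0.0, 303.3, 201.4], [0.0, 0.0, 1.0]]
top campos [ 278.0187159   -15.69444186 1302.51164131]
top relay 0.64 [ 585.9 -211.5    0.7]
top relay 0.56 [ 538.6 -353.2   84.4]
top tray_fin 0.56 [453.2  -3.5  17.2]
top tray_mid 0.7 [530.7  18.2  21.7]
top lane_mouth 0.89 [ 248.6 -386.7    6.8]
top lane_mouth 0.7 [ 678.1 -153.6    4.1]
top lane_mouth 0.56 [ 291.6 -100.    -1.8]
top lane_home 0.88 [ 307.1 -401.2   14.8]
top lane_home 0.72 [355.6 -91.1  19.6]
top screwdriver 0.81 [ 437.8 -210.    -1. ]
top shelf 0.68 [670.3 -30.1  -2.4]
relaymask 0.46 69 380 389 176 185
[[589.7, -190.8], [583.0, -221.9], [596.1, -200.4], [563.9, -202.5]]
relaymask 0.39 151 245 258 172 186
[[590.3, 232.1], [602.8, 188.5], [612.8, 220.1], [564.5, 209.6]]
side campos [ 280.87610336 -812.50164156  641.51607646]
side relay 0.76 [ 587.6 -204.6    1.7]
side tray_fin 0.76 [455.4   2.4  18.2]
side tray_mid 0.86 [534.8  27.5  21.4]
side lane_mouth 0.96 [ 678.2 -145.1   -1.1]
side lane_mouth 0.66 [ 247.7 -381.5   -1.8]
side lane_mouth 0.59 [294.3 -92.7  -1.9]
side lane_home 0.91 [ 311.9 -403.1   19.5]
side lane_home 0.75 [ 761.4 -146.8   17.3]
side lane_home 0.63 [354.3 -87.5  14.3]
side screwdriver 0.67 [ 441.6 -212.9   -2.6]
side shelf 0.58 [597.2 210.5  -3. ]
side shelf 0.15 [497.7 309.8   2.3]
relaymask 0.58 184 375 390 249 264
```

View pics/t2.png

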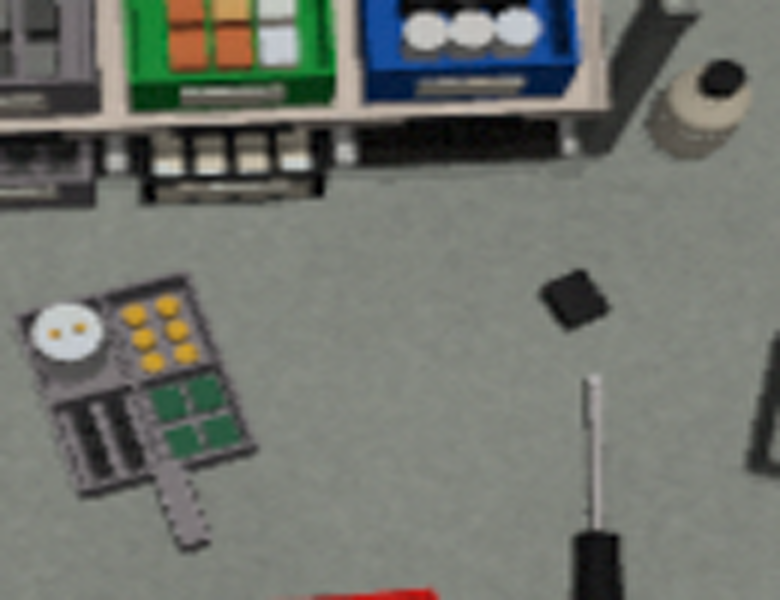

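View pics/s2.png

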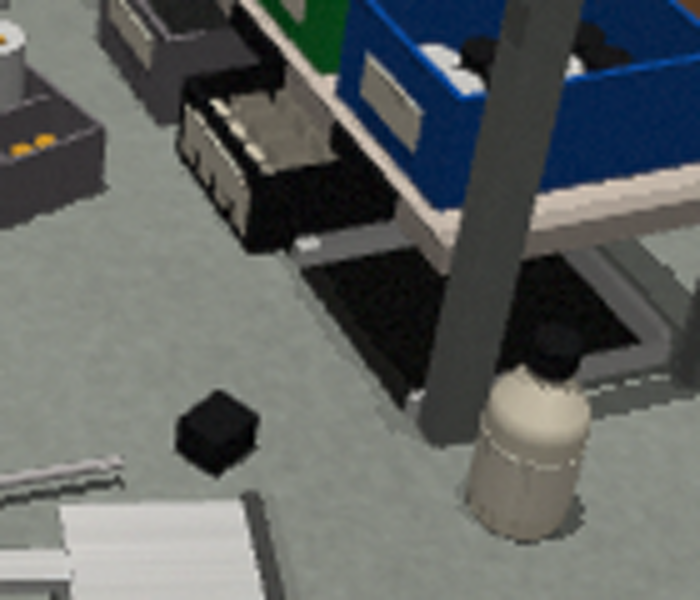

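Run:
```python
from h import *
f=lambda x,y:(290+x/6-.4,120+y/5-.4)
print('strip ends z12',[ray(f(*p),'top',6).round(1)[:2].tolist() for p in[(116,155),(343,150),(571,140)]])
print('strip bottom line',[ray(f(*p),'top',0).round(1)[:2].tolist() for p in[(345,180),(580,172)]])
print('relay',[ray(f(*p),'top',22).round(1)[:2].tolist() for p in[(540,295),(578,270),(608,302),(570,330)]])
print('shelf top edge',[ray(f(*p),'top',108).round(1)[:2].tolist() for p in[(0,122),(608,100)]])
print('tray top corners',[ray(f(*p),'top',42).round(1)[:2].tolist() for p in[(20,317),(187,274),(257,448),(85,497)]])
print('fin end',[ray(f(*p),'top',42).round(1)[:2].tolist() for p in[(182,550),(211,540)]])
print('midbin',[ray(f(*p),'top',54).round(1)[:2].tolist() for p in[(145,180),(322,172),(325,185)]])
g=lambda x,y:(340+x/5-.4,170+y/5-.4)
print('side strips',[ray(g(*p),'side',12).round(1)[:2].tolist() for p in[(305,240),(412,392)]])
print('side mat',[ray(g(*p),'side',0).round(1)[:2].tolist() for p in[(303,265),(405,407),(640,343)]])
print('post foot',[ray(g(*p),'side',0).round(1)[:2].tolist() for p in[(420,440),(480,445)]])
print('relay side bottom',[ray(g(*p),'side',0).round(1)[:2].tolist() for p in[(178,455),(218,478),(256,450)]], [ray(g(*p),'side',22).round(1)[:2].tolist() for p in[(175,430),(217,392),(258,422),(216,450)]])
```

```text
strip ends z12 [[686.0, 32.4], [688.3, -89.2], [694.0, -211.6]]
strip bottom line [[670.1, -90.2], [674.4, -216.6]]
relay [[587.8, -189.5], [603.8, -209.9], [583.0, -224.9], [565.2, -204.4]]
shelf top edge [[674.8, 85.9], [685.8, -215.4]]
tray top corners [[571.5, 80.5], [597.9, -5.3], [488.6, -40.0], [459.3, 47.2]]
fin end [[426.6, -1.5], [432.5, -16.2]]
midbin [[654.8, 15.7], [659.1, -75.4], [650.8, -76.8]]
side strips [[686.8, -86.8], [688.4, -206.1]]
side mat [[684.9, -92.2], [688.2, -203.3], [822.1, -189.4]]
post foot [[684.9, -225.5], [710.5, -235.3]]
relay side bottom [[572.1, -207.2], [584.4, -225.6], [608.2, -213.0]] [[566.5, -212.7], [594.3, -193.7], [604.9, -217.0], [579.7, -229.2]]
```

The empty dark lane with guide strips and a stop lies under the right side of the shelf, so that choice is confirmed. The relay's left corner, at y≈-191, is slightly in the way of the straight approach.

I'll write a move helper and go to a hover behind the fin.

```bash
cat >> h.py <<'E'
from scipy.spatial.transform import Rotation as Ro
def tool(yaw,lean,flip=False):
    # yaw of forward dir, lean back rad
    s,c=np.sin(lean),np.cos(lean); z=np.array([s,0,-c]); y=np.array([0,1.,0])
    if flip: y=-y
    return Ro.from_euler('z',yaw)*Ro.from_matrix(np.column_stack([np.cross(y,z),y,z]))
def plan(grasp,yaw,lean,flip=False):
    o=monitor.get_obs(); R=tool(yaw,lean,flip); tcp=np.array(grasp)+19*R.as_matrix()[:,2]
    d=(R*Ro.from_rotvec(o['orientation']).inv()).as_rotvec(degrees=True)
    print('turn',d.round(1).tolist(),'shift',(tcp-o['ee_pos']).round(1).tolist(),'tcp',tcp.round(1).tolist())
def gp():
    o=monitor.get_obs(); M=Ro.from_rotvec(o['orientation']).as_matrix()
    z=M[:,2]; y=M[:,1]
    print('t',round(o['t'],2),'grasp',(np.array(o['ee_pos'])-19*z).round(1),'tcp',np.round(o['ee_pos'],1),'toolz',z.round(3),'tooly',y.round(3),'F',np.round(o['ft_force'],1),'w',round(o['width'],1),'q',np.round(o['qpos'],2))
E
python3 - <<'E'
from h import *
plan((425,-11,120),.3,.70)
gp()
E
```

```text
turn [-2.5, -40.9, 39.7] shift [179.7, -577.1, -117.2] tcp [436.7, -7.4, 105.5]
t 2.65 grasp [257.  569.7 241.7] tcp [257.  569.7 222.7] toolz [-0. -0. -1.] tooly [ 0.411  0.912 -0.   ] F [-0.5 -0.3  0.3] w 88.1 q [ 1.13  0.42  1.63  0.    1.09 -0.02]
```

Call:
{"method": "carry_out", "body": {
  "targets": [
    [[-0.3,-4,4],[20,-40,0],87],
    [[-0.5,-8,8],[40,-80,0],87],
    [[-0.8,-12,12],[60,-120,0],87],
    [[-1,-16,16],[75,-160,0],87],
    [[-1.2,-20,20],[90,-200,0],87],
    [[-1.5,-25,25],[105,-240,0],87],
    [[-1.7,-29,28],[120,-280,0],87],
    [[-2,-33,32],[130,-320,0],87],
    [[-2.2,-37,36],[140,-360,0],87],
    [[-2.5,-40.9,39.7],[150,-400,0],87]
  ]
}}

```text
t: 3.48
ee_pos: [400.4, 197.2, 223.4]
orientation: [-0.324, 2.448, 0.125]
ft_force: [1.2, -1.0, -0.1]
width: 87.1
```

Run:
```python
from h import *
gp(); plan((425,-11,120),.3,.70)
```

```text
t 3.48 grasp [389.  194.  238.2] tcp [400.4 197.2 223.4] toolz [ 0.602  0.171 -0.78 ] tooly [-0.263  0.965  0.008] F [ 1.2 -1.  -0.1] w 87.1 q [ 0.55 -0.02  2.42 -1.13  0.19 -0.22]
turn [-0.1, -1.4, 1.9] shift [36.3, -204.6, -118.0] tcp [436.7, -7.4, 105.5]
```

Run:
```python
from h import *
plan((425,-11,120),.3,.35)
```

```text
turn [-5.7, 17.8, 2.0] shift [30.8, -206.3, -121.3] tcp [431.2, -9.1, 102.2]
```

Call:
{"method": "carry_out", "body": {
  "targets": [
    [[-2,6,0.6],[5,-35,0],87],
    [[-4,12,1.2],[10,-70,-10],87],
    [[-5.7,17.8,2],[15,-105,-20],87],
    [[-5.7,17.8,2],[20,-140,-30],87],
    [[-5.7,17.8,2],[25,-175,-40],87],
    [[-5.7,17.8,2],[31,-206,-50],87],
    [[-5.7,17.8,2],[31,-206,-70],87],
    [[-5.7,17.8,2],[31,-206,-70],87]
  ]
}}

```text
t: 4.15
ee_pos: [420.6, 85.3, 193.6]
orientation: [-0.38, 2.72, 0.026]
ft_force: [-0.1, -0.4, -0.8]
width: 87.1
```

Run:
```python
from h import *
gp()
shot('wrist','w1.png')
for q in ['tray_mid','tray_fin','cap_mid']:
    for r in place_of(q,'wrist')[:3]: print(q,round(r['confidence'],2),np.round(c2w(r['point'],'wrist'),1), np.round(w2p(c2w(r['point'],'wrist'),'wrist')[0]))
```

```text
t 4.15 grasp [413.4  83.9 211.2] tcp [420.6  85.3 193.6] toolz [ 0.379  0.071 -0.923] tooly [-0.267  0.963 -0.035] F [-0.1 -0.4 -0.8] w 87.1 q [ 0.17  0.03  2.32  0.02  0.4  -1.7 ]
tray_mid 0.89 [532.8  20.3  18.4] [252. 190.]
tray_fin 0.85 [457.4   1.3  19.3] [242. 133.]
tray_fin 0.53 [ 762.6 -151.    19.6] [129. 275.]
cap_mid 0.81 [558.2  54.3  35.1] [273. 221.]
```

View pics/w1.png

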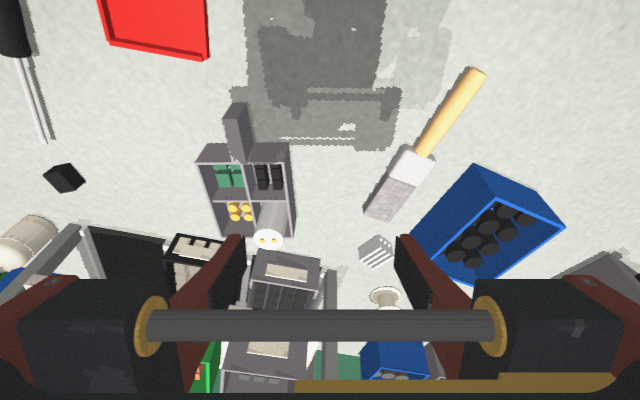

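Run:
```python
from h import *
plan((445,-4,120),.3,.35);plan((445,-4,27),.3,.35)
```

```text
turn [1.3, 3.0, 1.9] shift [31.0, -86.9, -90.9] tcp [451.2, -2.1, 102.2]
turn [1.3, 3.0, 1.9] shift [31.0, -86.9, -183.9] tcp [451.2, -2.1, 9.2]
```

Call:
{"method": "carry_out", "body": {
  "targets": [
    [[1.3,3,1.9],[15,-35,-20],87],
    [[1.3,3,1.9],[25,-65,-50],87],
    [[1.3,3,1.9],[31,-87,-80],87],
    [[1.3,3,1.9],[31,-87,-100],87],
    [[1.3,3,1.9],[31,-87,-100],87]
  ]
}}

```text
t: 4.77
ee_pos: [452.1, -0.2, 95.2]
orientation: [-0.415, 2.769, 0.068]
ft_force: [0.8, -1.3, 0.3]
width: 86.8
```

Run:
```python
from h import *
gp(); plan((445,-4,27),.3,.35)
shot('wrist','w2.png')
for q in ['tray_mid','tray_fin']:
    for r in place_of(q,'wrist')[:2]: print(q,round(r['confidence'],2),np.round(c2w(r['point'],'wrist'),1))
```

```text
t 4.77 grasp [446.   -2.  113.1] tcp [ 4.521e+02 -2.000e-01  9.520e+01] toolz [ 0.323  0.096 -0.941] tooly [-0.292  0.956 -0.003] F [ 0.8 -1.3  0.3] w 86.8 q [-0.12  0.32  2.3   0.59  0.24 -2.54]
turn [0.3, -0.3, 0.2] shift [-0.9, -1.9, -86.0] tcp [451.2, -2.1, 9.2]
tray_mid 0.69 [531.4  24.4  15.6]
tray_fin 0.66 [457.    2.7  21.2]
```

View pics/w2.png

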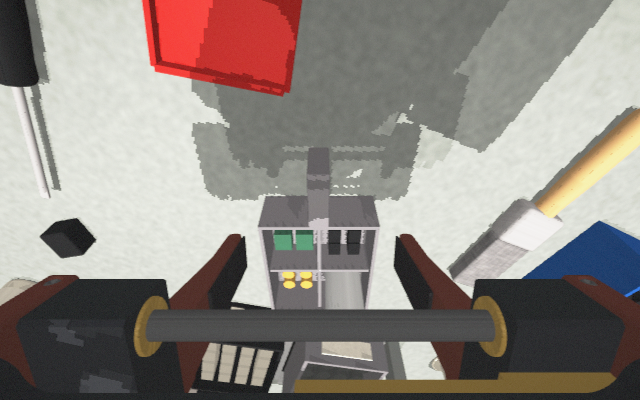

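Run:
```python
from h import *
o=monitor.get_obs(); R0=Ro.from_rotvec(o['orientation'])
A=tool(.3,.12)
for k in [0,20,40,60]:
    R=A*Ro.from_euler('z',k,degrees=True); print(k,(R*R0.inv()).as_rotvec(degrees=True).round(1).tolist())
print('per 60:',(A.as_matrix()[:,2]*60).round(1))
```

```text
0 [-3.6, 12.1, -0.1]
20 [0.8, 13.3, -19.6]
40 [5.3, 14.3, -39.1]
60 [9.8, 15.0, -58.6]
per 60: [  6.9   2.1 -59.6]
```

Call:
{"method": "carry_out", "body": {
  "targets": [
    [[-1.8,6,0],[0,0,10],87],
    [[-3.6,12.1,-0.1],[0,0,20],87],
    [[-3.6,12.1,-0.1],[0,0,20],87],
    [[-2,12.5,-6.6],[0,0,20],87],
    [[-0.7,12.9,-13],[0,0,20],87],
    [[0.8,13.3,-19.6],[0,0,20],87],
    [[3,13.8,-26],[0,0,20],87],
    [[4,14,-32.5],[0,0,20],87],
    [[5.3,14.3,-39.1],[0,0,20],87],
    [[6.8,14.6,-45.6],[0,0,20],87]
  ]
}}

```text
t: 5.75
ee_pos: [452.4, 1.3, 118.1]
orientation: [0.773, 2.933, 0.092]
ft_force: [0.3, 0.1, -0.2]
width: 87.0
```

Call:
{"method": "carry_out", "body": {
  "targets": [
    [[0.8,0.2,-7],[0,0,0],87],
    [[1.6,0.5,-14],[0,0,0],87],
    [[2.4,0.7,-21],[0,0,0],87],
    [[3.2,1,-28],[0,0,0],87],
    [[4,1.2,-35],[0,0,0],87],
    [[4.8,1.5,-42],[0,0,0],87],
    [[5.6,1.7,-49],[0,0,0],87],
    [[6.4,1.9,-56],[0,0,0],87],
    [[7.2,2.2,-63],[0,0,0],87],
    [[8,2.5,-69.6],[0,0,0],87]
  ]
}}

```text
t: 6.58
ee_pos: [452.3, 1.3, 118.0]
orientation: [2.358, 1.991, 0.167]
ft_force: [0.5, 0.0, -0.6]
width: 87.1
```

Run:
```python
from h import *
gp(); plan((445,-4,100),.3,.15,True)
```

```text
t 6.58 grasp [450.2   0.7 136.9] tcp [452.3   1.3 118. ] toolz [ 0.115  0.031 -0.993] tooly [ 0.98  -0.169  0.108] F [ 0.5  0.  -0.6] w 87.1 q [-0.05  0.3   2.15  0.07  0.57  0.07]
turn [8.8, 0.9, -62.6] shift [-4.6, -4.5, -36.8] tcp [447.7, -3.2, 81.2]
```

Call:
{"method": "carry_out", "body": {
  "targets": [
    [[1,0.1,-7],[0,0,0],87],
    [[2,0.2,-14],[0,0,0],87],
    [[3,0.3,-21],[0,0,0],87],
    [[4,0.4,-28],[0,0,0],87],
    [[5,0.5,-35],[-1,-1,-10],87],
    [[6,0.6,-42],[-2,-2,-15],87],
    [[7,0.7,-49],[-3,-3,-20],87],
    [[8,0.8,-56],[-4,-4,-25],87],
    [[8.8,0.9,-62.6],[-4.6,-4.5,-30],87],
    [[8.8,0.9,-62.6],[-4.6,-4.5,-36.8],87]
  ]
}}

```text
t: 7.42
ee_pos: [447.9, -3.2, 81.0]
orientation: [-3.074, -0.466, -0.237]
ft_force: [-0.4, 0.9, 0.0]
width: 86.6
```

Run:
```python
from h import *
gp(); 
shot('wrist','w3.png')
for q in ['tray_mid','tray_fin']:
    for r in place_of(q,'wrist')[:2]: print(q,round(r['confidence'],2),np.round(c2w(r['point'],'wrist'),1))
plan((445,-4,27),.3,.15,True)
```

```text
t 7.42 grasp [445.2  -4.1  99.7] tcp [447.9  -3.2  81. ] toolz [ 0.147  0.045 -0.988] tooly [ 0.297 -0.955  0.   ] F [-0.4  0.9  0. ] w 86.6 q [-0.07  0.37  2.2   0.13  0.43  1.08]
tray_mid 0.88 [530.9  23.4  19.5]
tray_fin 0.61 [458.9   4.5  18.8]
turn [-0.1, 0.1, -0.4] shift [0.1, 0.3, -71.8] tcp [447.7, -3.2, 8.2]
```

View pics/w3.png

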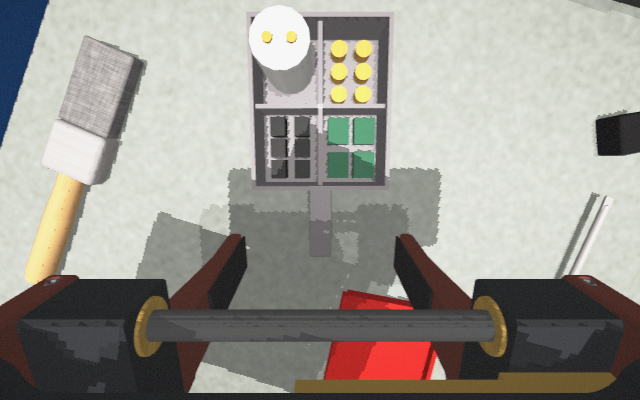

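The fin is centred at px (320,190–256) and square to the jaws. I'll check its end and then go down.

Run:
```python
from h import *
for p in [(320,256),(320,187),(248,13),(393,13),(387,187),(252,187)]: print(p,ray(p,'wrist',42).round(1))
```

```text
(320, 256) [434.3  -8.7  42. ]
(320, 187) [481.5   6.3  42. ]
(248, 13) [574.2  84.1  42. ]
(393, 13) [602.3  -4.5  42. ]
(387, 187) [495.5 -37.9  42. ]
(252, 187) [467.3  51.2  42. ]
```

Call:
{"method": "carry_out", "body": {
  "targets": [
    [[0,0,0],[1,0,-35],87],
    [[0,0,0],[2,0,-60],87],
    [[0,0,0],[2,0,-71],87],
    [[0,0,0],[2,0,-71],87],
    [[0,0,0],[2,0,-71],10],
    [[0,0,0],[2,0,-71],10],
    [[0,0,0],[2,0,-71],10],
    [[0,0,0],[2,0,-71],10],
    [[0,0,0],[2,0,-71],10],
    [[0,0,0],[2,0,-71],10]
  ]
}}

```text
t: 8.4
ee_pos: [450.1, -4.2, 8.9]
orientation: [-3.073, -0.466, -0.235]
ft_force: [0.0, 0.3, -0.6]
width: 50.6
```

Run:
```python
from h import *
gp(); shot('wrist','w4.png')
```

```text
t 8.4 grasp [447.4  -5.1  27.7] tcp [450.1  -4.2   8.9] toolz [ 0.145  0.047 -0.988] tooly [ 0.296 -0.955 -0.002] F [ 0.   0.3 -0.6] w 50.6 q [-0.08  0.55  2.2   0.23  0.25  0.98]
```

View pics/w4.png

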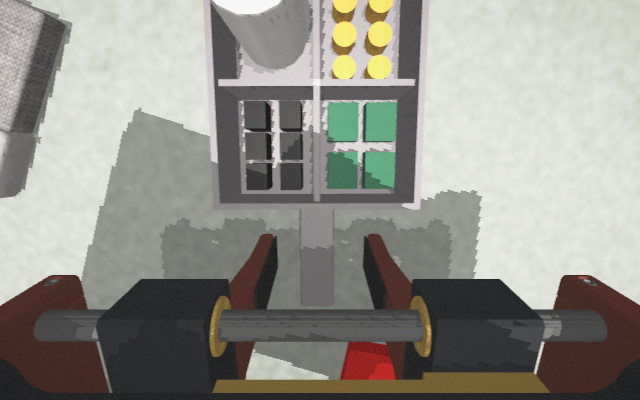

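```bash
cat > kin.py <<'E'
import numpy as np
from scipy.optimize import least_squares
from scipy.spatial.transform import Rotation as Ro
S=[([1.128,.424,1.631,0,1.089,-.019],(256.7,569.3,221.9)),([.55,-.02,2.42,-1.13,.19,-.22],(400.4,197.2,223.4)),([.17,.03,2.32,.02,.4,-1.7],(420.6,85.3,193.6)),([-.12,.32,2.3,.59,.24,-2.54],(452.1,-.2,95.2)),([-.05,.3,2.15,.07,.57,.07],(452.3,1.3,118)),([-.07,.37,2.2,.13,.43,1.08],(447.9,-3.2,81)),([-.08,.55,2.2,.23,.25,.98],(450.1,-4.2,8.9))]
def fk(q,p):
    h,a1,L1,L2,d,a3=p
    Rz=Ro.from_euler('z',q[0]); R2=Rz*Ro.from_euler('y',q[1]); R3=R2*Ro.from_euler('y',q[2])
    R5=R3*Ro.from_euler('z',-q[3])*Ro.from_euler('y',q[4]); 
    P=np.array([0,0,h])+Rz.apply([a1,0,0])+R2.apply([0,0,L1])+R3.apply([a3,0,L2])+R5.apply([0,0,d])
    # tool y at j6=0 along radial when tool down
    R6=R5*Ro.from_euler('z',-q[5])  # sign tbd
    return P,R6
def res(p): return np.concatenate([fk(q,p)[0]-t for q,t in S]+[0.02*(np.array(p)-[300,0,400,400,250,0])])
if __name__=='__main__':
    for sgn in(1,):
        r=least_squares(res,[300,0,400,400,250,0]); print(r.x.round(1),np.abs(r.fun[:21]).max()); print(r.fun[:21].reshape(-1,3).round(1))
        for q,t in S: print(fk(q,r.x)[1].as_matrix()[:,2].round(3))
E
python3 kin.py
```

```text
[206.4  87.4 356.8 435.8  79.4   4.5] 62.6147990622797
[[  7.9 -11.3  23.5]
 [-50.1  33.5 -46.5]
 [  8.5 -12.3 -13.4]
 [-18.8 -62.6  -4.9]
 [ 24.  -28.1  12. ]
 [ 10.5 -33.2  10.6]
 [ -4.2 -36.   18.7]]
[-0.001 -0.002 -1.   ]
[ 0.426  0.461 -0.779]
[ 0.378  0.057 -0.924]
[ 0.295 -0.169 -0.941]
[ 0.12  -0.044 -0.992]
[ 0.14  -0.064 -0.988]
[ 0.142 -0.068 -0.988]
```

```bash
sed -i "s/from_euler('z',-q\[3\])/from_euler('z',q[3])/" kin.py; python3 kin.py
cat >> kin.py <<'E'
P=least_squares(res,[300,0,400,400,250,0]).x
lo=np.array([-3,-.9,.09,-1.31,.11]);hi=np.array([3,2.11,2.58,4.45,2.69])
def ik(tcp,z,q0):
    f=lambda q:np.concatenate([(fk(list(q)+[0],P)[0]-tcp)/100,(fk(list(q)+[0],P)[1].as_matrix()[:,2]-z)*3])
    r=least_squares(f,np.clip(q0,lo+.01,hi-.01),bounds=(lo,hi)); return r.x.round(2),r.cost.round(4)
E
python3 - <<'E'
from kin import *
def z(yaw,L): return np.array([np.cos(yaw)*np.sin(L),np.sin(yaw)*np.sin(L),-np.cos(L)])
for g,yaw in [((447,-5,28),.3),((493,-126,28),-.1),((666,-150,28),.035),((600,-140,28),-.08),((505,-340,80),-.26),((450,-330,86),-.26)]:
  for L in(.15,.4,.7,.8):
    t=np.array(g)+19*z(yaw,L)
    print(g,L,ik(t,z(yaw,L),[-.1,.6,1.9,.2,.4]),ik(t,z(yaw,L),[-.1,.6,1.9,3.1,.4]))
E
```

```text
[323.1  -3.7 565.9 490.5 317.6  81.2] 13.983297190530063
[[ 10.9  -4.9  -0.8]
 [ 10.1  -9.2   1.7]
 [ -0.7 -10.7  -0.8]
 [ -2.7 -11.7   0.6]
 [  0.4 -12.    1.2]
 [ -4.  -10.7  -0.6]
 [  0.9 -14.   -1.3]]
[-0.001 -0.002 -1.   ]
[ 0.604  0.17  -0.779]
[ 0.375  0.072 -0.924]
[ 0.326  0.094 -0.941]
[ 0.124  0.032 -0.992]
[ 0.148  0.044 -0.988]
[ 0.151  0.044 -0.988]
(447, -5, 28) 0.15 (array([-0.04,  0.55,  2.2 ,  0.2 ,  0.26]), np.float64(0.0)) (array([-0.04,  0.55,  2.2 ,  0.2 ,  0.26]), np.float64(0.0))
(447, -5, 28) 0.4 (array([-0.12,  0.57,  2.33,  2.26,  0.21]), np.float64(0.0)) (array([-0.12,  0.57,  2.33,  2.26,  0.21]), np.float64(0.0))
(447, -5, 28) 0.7 (array([-0.23,  0.74,  2.46,  2.64,  0.74]), np.float64(0.0)) (array([-0.23,  0.74,  2.46,  2.64,  0.74]), np.float64(0.0))
(447, -5, 28) 0.8 (array([-0.27,  0.83,  2.48,  2.64,  0.94]), np.float64(0.0)) (array([-0.27,  0.83,  2.48,  2.64,  0.94]), np.float64(0.0))
(493, -126, 28) 0.15 (array([-0.26,  0.58,  2.07,  0.07,  0.34]), np.float64(0.0)) (array([-0.26,  0.58,  2.07,  0.07,  0.34]), np.float64(0.0))
(493, -126, 28) 0.4 
[... 2025 characters left out ...]
(array([-0.76,  0.64,  2.18,  2.39,  0.53]), np.float64(0.0)) (array([-0.76,  0.64,  2.18,  2.39,  0.53]), np.float64(0.0))
(450, -330, 86) 0.15 (array([-0.66,  0.51,  1.95,  0.12,  0.54]), np.float64(0.0)) (array([-0.66,  0.51,  1.95,  0.12,  0.54]), np.float64(0.0))
(450, -330, 86) 0.4 (array([-0.73,  0.49,  2.1 ,  0.76,  0.26]), np.float64(0.0)) (array([-0.73,  0.49,  2.1 ,  0.76,  0.26]), np.float64(0.0))
(450, -330, 86) 0.7 (array([-0.82,  0.56,  2.24,  2.22,  0.44]), np.float64(0.0)) (array([-0.82,  0.56,  2.24,  2.22,  0.44]), np.float64(0.0))
(450, -330, 86) 0.8 (array([-0.85,  0.6 ,  2.27,  2.35,  0.6 ]), np.float64(0.0)) (array([-0.85,  0.6 ,  2.27,  2.35,  0.6 ]), np.float64(0.0))
```

Run:
```python
from h import *
o=monitor.get_obs(); R0=Ro.from_rotvec(o['orientation'])
for yaw,L in [(.6,.28),(.88,.4),(.75,.53),(.6,.65),(.3,.75)]:
    R=tool(yaw,L,True); tcp=np.array([440,-8,100])+19*R.as_matrix()[:,2]
    print((R*R0.inv()).as_rotvec(degrees=True).round(1).tolist(),(tcp-o['ee_pos']).round(1))
```

```text
[3.1, -6.6, 17.1] [-5.6 -0.9 73. ]
[7.9, -12.0, 33.0] [-5.2  1.9 73.7]
[10.9, -18.9, 25.4] [-2.9  2.7 74.9]
[12.4, -25.8, 16.8] [-0.5  2.7 76.1]
[10.0, -32.7, -0.1] [ 2.4  0.  77.3]
```

Call:
{"method": "carry_out", "body": {
  "targets": [
    [[0,0,0],[-2,0,30],87],
    [[0,0,0],[-4,0,65],87],
    [[1.5,-3.3,8.5],[-5,0,73],87],
    [[3.1,-6.6,17.1],[-5,0,73],87],
    [[5.5,-9.3,25],[-5,0,73],87],
    [[7.9,-12,33],[-5,2,74],87],
    [[7.9,-12,33],[-5,2,74],87],
    [[9.4,-15.5,29],[-4,2,74],87],
    [[10.9,-18.9,25.4],[-3,3,75],87],
    [[10.9,-18.9,25.4],[-3,3,75],87]
  ]
}}

```text
t: 9.28
ee_pos: [443.6, 1.2, 82.0]
orientation: [-2.712, -1.032, -0.594]
ft_force: [-0.5, 0.4, -0.5]
width: 87.1
```

Run:
```python
from h import *
gp(); plan((440,-8,100),.6,.65,True);plan((440,-8,90),.3,.75,True)
```

```text
t 9.28 grasp [437.9  -4.5  99.2] tcp [443.6   1.2  82. ] toolz [ 0.302  0.302 -0.904] tooly [ 0.669 -0.743 -0.025] F [-0.5  0.4 -0.5] w 87.1 q [-0.29  0.4   2.29  1.05  0.45 -0.41]
turn [6.3, -10.3, -7.7] shift [5.9, -2.7, 2.9] tcp [449.5, -1.5, 84.9]
turn [7.6, -16.2, -24.8] shift [8.7, -5.4, -5.9] tcp [452.4, -4.2, 76.1]
```

Call:
{"method": "carry_out", "body": {
  "targets": [
    [[3,-5,-4],[3,-1,2],87],
    [[6.3,-10.3,-7.7],[6,-3,3],87],
    [[6.3,-10.3,-7.7],[6,-3,3],87],
    [[6.6,-12,-12],[7,-4,0],87],
    [[7,-14,-18],[8,-5,-3],87],
    [[7.6,-16.2,-24.8],[8.7,-5.4,-6],87],
    [[7.6,-16.2,-24.8],[8.7,-5.4,-6],87],
    [[7.6,-16.2,-24.8],[8.7,-5.4,-6],87]
  ]
}}

```text
t: 9.95
ee_pos: [451.5, -5.0, 75.3]
orientation: [-2.797, -0.415, -1.096]
ft_force: [0.1, 0.2, 0.4]
width: 87.2
```

Run:
```python
from h import *
gp(); plan((440,-8,90),.3,.75,True);plan((447,-4,27),.3,.75,True)
```

```text
t 9.95 grasp [439.1  -8.8  89.3] tcp [451.5  -5.   75.3] toolz [ 0.65   0.198 -0.734] tooly [ 0.291 -0.957 -0.001] F [0.1 0.2 0.4] w 87.2 q [-0.31  0.55  2.51  2.48  0.68 -1.49]
turn [-0.0, -0.2, 0.3] shift [0.9, 0.8, 0.7] tcp [452.4, -4.2, 76.1]
turn [-0.0, -0.2, 0.3] shift [7.9, 4.8, -62.3] tcp [459.4, -0.2, 13.1]
```

Call:
{"method": "carry_out", "body": {
  "targets": [
    [[0,-0.2,0.3],[3,2,-20],87],
    [[0,-0.2,0.3],[7,3.5,-42],87],
    [[0,-0.2,0.3],[10.5,5,-62],87],
    [[0,-0.2,0.3],[10.5,5,-62],87],
    [[0,-0.2,0.3],[10.5,5,-62],5],
    [[0,-0.2,0.3],[10.5,5,-62],5],
    [[0,-0.2,0.3],[10.5,5,-62],5],
    [[0,-0.2,0.3],[10.5,5,-62],5],
    [[0,-0.2,0.3],[10.5,5,-62],5],
    [[0,-0.2,0.3],[10.5,5,-62],5]
  ]
}}

```text
t: 10.78
ee_pos: [462.6, 0.7, 14.5]
orientation: [-2.79, -0.429, -1.101]
ft_force: [0.4, -0.2, -0.3]
width: 50.6
```

Call:
{"method": "carry_out", "body": {
  "targets": [
    [[0,0,0],[0,0,0],5],
    [[0,0,0],[0,0,0],5],
    [[0,0,0],[0,0,0],5],
    [[0,0,0],[0,0,0],5],
    [[0,0,0],[0,0,0],5]
  ]
}}

```text
t: 11.2
ee_pos: [462.2, 0.9, 13.5]
orientation: [-2.79, -0.428, -1.098]
ft_force: [0.1, 0.7, 0.3]
width: 17.4
```

Run:
```python
from h import *
gp(); shot('wrist','w5.png')
for q in ['tray_mid','tray_fin']:
    for r in place_of(q,'wrist')[:1]+[]: print(q,round(r['confidence'],2),np.round(c2w(r['point'],'wrist'),1))
```

```text
t 11.2 grasp [449.9  -3.   27.4] tcp [462.2   0.9  13.5] toolz [ 0.65   0.206 -0.732] tooly [ 0.301 -0.954 -0.001] F [0.1 0.7 0.3] w 17.4 q [-0.28  0.77  2.47  2.61  0.84 -1.64]
tray_mid 0.74 [530.7  22.5  19.8]
tray_fin 0.66 [457.9   0.6  18. ]
```

View pics/w5.png

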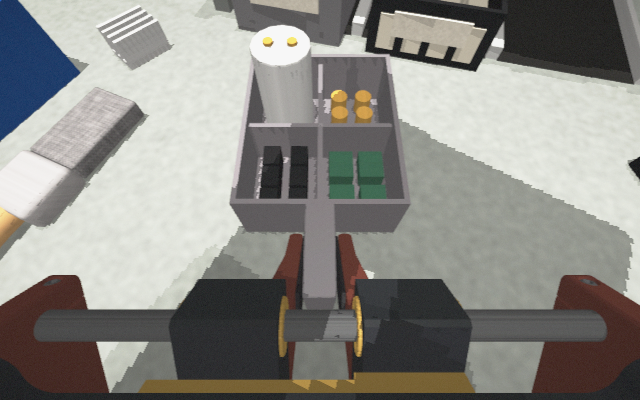

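```bash
cat >> h.py <<'E'
def rows(G1,yaw1,L1,n,D=None):
    # straight path in G and yaw/lean from the present pose (flip family), n rows; print
    o=monitor.get_obs(); R0=Ro.from_rotvec(o['orientation']); M=R0.as_matrix(); z=M[:,2]
    G0=np.array(o['ee_pos'])-19*z; L0=np.arccos(-z[2]); y0=np.arctan2(M[0,1],-M[1,1])
    out=[]
    for k in range(1,n+1):
        s=k/n; s=s if not D else s
        R=tool(y0+(yaw1-y0)*s,L0+(L1-L0)*s,True); t=G0+(np.array(G1)-G0)*s+19*R.as_matrix()[:,2]
        out.append([(R*R0.inv()).as_rotvec(degrees=True).round(1).tolist(),(t-o['ee_pos']).round(1).tolist()])
    print('y0',y0.round(3),'L0',L0.round(3)); [print(r) for r in out]
E
python3 - <<'E'
from h import *
rows((472,-65,27.5),.1,.75,7); rows((495.4,-126.6,27.5),-.1,.75,14)
E
```

```text
y0 0.305 L0 0.75
[[-0.1, -0.0, -1.7], [3.3, -9.2, 0.0]]
[[-0.1, -0.0, -3.4], [6.5, -18.5, 0.0]]
[[-0.1, -0.0, -5.0], [9.8, -27.7, 0.0]]
[[-0.1, -0.0, -6.7], [13.0, -36.9, 0.1]]
[[-0.1, -0.0, -8.4], [16.3, -46.2, 0.1]]
[[-0.1, -0.0, -10.1], [19.5, -55.4, 0.1]]
[[-0.1, -0.0, -11.8], [22.7, -64.7, 0.1]]
y0 0.305 L0 0.75
[[-0.1, -0.0, -1.7], [3.4, -9.2, 0.0]]
[[-0.1, -0.0, -3.3], [6.7, -18.4, 0.0]]
[[-0.1, -0.0, -5.0], [10.1, -27.6, 0.0]]
[[-0.1, -0.0, -6.6], [13.4, -36.8, 0.0]]
[[-0.1, -0.0, -8.3], [16.7, -46.0, 0.0]]
[[-0.1, -0.0, -10.0], [20.0, -55.2, 0.0]]
[[-0.1, -0.0, -11.6], [23.3, -64.4, 0.1]]
[[-0.1, -0.0, -13.3], [26.6, -73.6, 0.1]]
[[-0.1, -0.0, -14.9], [29.9, -82.8, 0.1]]
[[-0.1, -0.0, -16.6], [33.1, -92.0, 0.1]]
[[-0.1, -0.0, -18.2], [36.4, -101.2, 0.1]]
[[-0.1, -0.0, -19.9], [39.6, -110.4, 0.1]]
[[-0.1, -0.0, -21.6], [42.9, -119.6, 0.1]]
[[-0.1, -0.0, -23.2], [46.1, -128.8, 0.1]]
```

Call:
{"method": "carry_out", "body": {
  "targets": [
    [[0,0,0],[0,0,0],5],
    [[0,0,-0.8],[1.5,-4,0],5],
    [[0,0,-2],[4,-11,0],5],
    [[0,0,-3.5],[7,-19,0],5],
    [[0,0,-5],[10,-27.6,0],5],
    [[0,0,-6.6],[13.4,-36.8,0],5],
    [[0,0,-8.3],[16.7,-46,0],5],
    [[0,0,-10],[20,-55.2,0],5],
    [[0,0,-11],[22,-61,0],5],
    [[0,0,-11.6],[23.3,-64.4,0],5]
  ]
}}

```text
t: 12.18
ee_pos: [486.0, -64.5, 13.5]
orientation: [-2.885, -0.144, -1.136]
ft_force: [-0.8, 1.9, -1.5]
width: 15.9
```

Run:
```python
from h import *
gp(); shot('wrist','w6.png'); shot('top','t6.png')
rows((495.4,-126.6,27.5),-.1,.75,8)
```

```text
t 12.18 grasp [473.1 -65.9  27.4] tcp [486.  -64.5  13.5] toolz [ 0.678  0.069 -0.732] tooly [ 0.1   -0.995 -0.001] F [-0.8  1.9 -1.5] w 15.9 q [-0.34  0.76  2.43  2.72  0.79 -1.6 ]
y0 0.1 L0 0.75
[[-0.1, -0.0, -1.4], [2.8, -7.9, 0.0]]
[[-0.1, -0.0, -2.9], [5.6, -15.9, 0.0]]
[[-0.1, 0.0, -4.3], [8.4, -23.8, 0.0]]
[[-0.1, 0.0, -5.7], [11.2, -31.8, 0.0]]
[[-0.1, 0.0, -7.2], [14.0, -39.7, 0.0]]
[[-0.1, 0.0, -8.6], [16.8, -47.6, 0.1]]
[[-0.1, 0.0, -10.0], [19.5, -55.6, 0.1]]
[[-0.1, 0.0, -11.5], [22.3, -63.5, 0.1]]
```

View pics/w6.png

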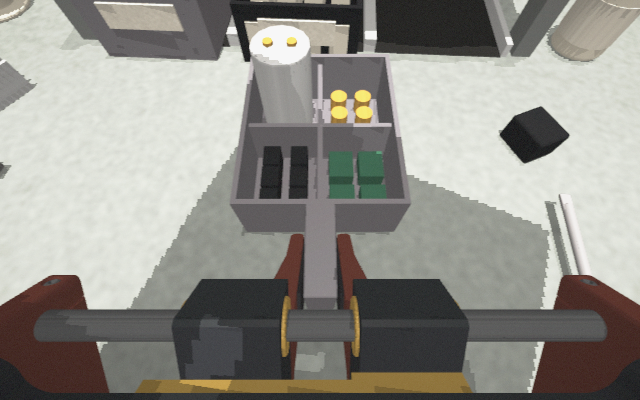

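The tray follows rigidly and the capacitor is upright at px (280,45–120). From this close view I'll measure the strip ends at the lane mouth and the relay.

Run:
```python
import cv2
a=cv2.imread('pics/w6.png')[0:170,340:600]; cv2.imwrite('pics/w6b.png',cv2.resize(a,None,fx=3,fy=3,interpolation=2))
```

```text
(no output)
```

View pics/w6b.png

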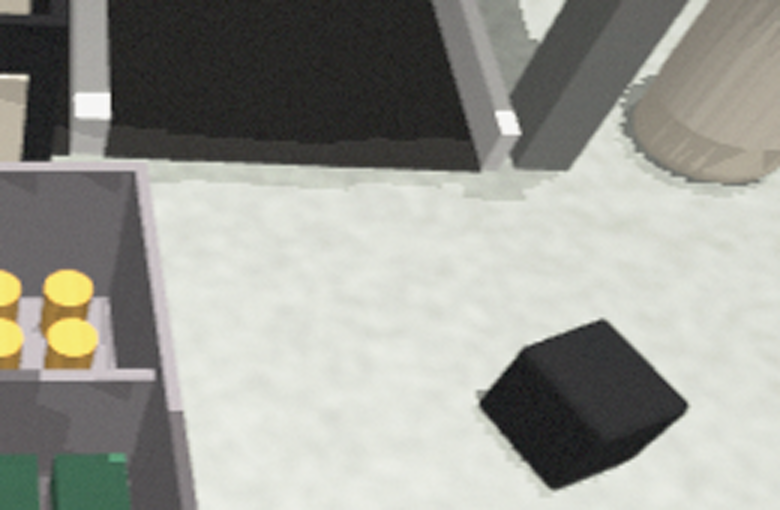

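Run:
```python
from h import *
f=lambda x,y:(340+x/3-.33,y/3-.33)
pr=lambda n,ps,z:print(n,[ray(f(*p),'wrist',z).round(1)[:2].tolist() for p in ps])
pr('inner floor',[(104,157),(481,170)],0)
pr('strip inner top',[(109,119),(500,137)],12)
pr('relay top',[(524,349),(603,320),(687,405),(603,443)],22)
pr('relay bottom',[(480,403),(553,489),(630,462)],0)
pr('tray corner FR',[(143,165)],42)
g=[(247,58),(387,58),(407,205),(233,205)]
print([ray(p,'wrist',42).round(1)[:2].tolist() for p in g])
```

```text
inner floor [[679.8, -94.8], [685.2, -206.3]]
strip inner top [[680.3, -94.3], [683.5, -205.1]]
relay top [[594.5, -190.4], [605.5, -210.6], [581.5, -223.8], [569.0, -202.8]]
relay bottom [[596.7, -192.1], [571.8, -205.5], [581.8, -225.9]]
tray corner FR [[622.5, -98.3]]
[[609.6, -2.3], [619.1, -98.1], [507.7, -108.8], [498.6, -18.1]]
```

Call:
{"method": "carry_out", "body": {
  "targets": [
    [[0,0,-0.8],[1.5,-4,0],5],
    [[0,0,-2],[4,-11,0],5],
    [[0,0,-3.5],[7,-19.5,0],5],
    [[0,0,-5],[9.8,-28,0],5],
    [[0,0,-6.5],[12.6,-36,0],5],
    [[0,0,-8],[15.5,-44.5,0],5],
    [[0,0,-9.5],[18.5,-53.5,0],5],
    [[0,0,-10.7],[20.5,-60,0],5],
    [[0,0,-11.5],[21.5,-65,0],5],
    [[0,0,-11.5],[21.5,-65,0],5]
  ]
}}

```text
t: 13.12
ee_pos: [507.5, -129.5, 13.6]
orientation: [2.887, -0.146, 1.137]
ft_force: [0.7, -0.5, -2.2]
width: 15.5
```

Run:
```python
from h import *
gp(); shot('wrist','w7.png')
rows((494.4+30,-128.1-3,27.5),-.1,.75,3)
```

```text
t 13.12 grasp [ 494.6 -128.3   27.5] tcp [ 507.5 -129.5   13.6] toolz [ 0.679 -0.068 -0.731] tooly [-0.1   -0.995 -0.001] F [ 0.7 -0.5 -2.2] w 15.5 q [-0.39  0.74  2.37  2.84  0.73 -1.56]
y0 -0.1 L0 0.75
[[-0.1, 0.0, -0.0], [10.0, -1.1, 0.0]]
[[-0.1, 0.0, -0.0], [20.0, -2.2, 0.0]]
[[-0.1, 0.0, -0.0], [30.0, -3.3, 0.0]]
```

View pics/w7.png

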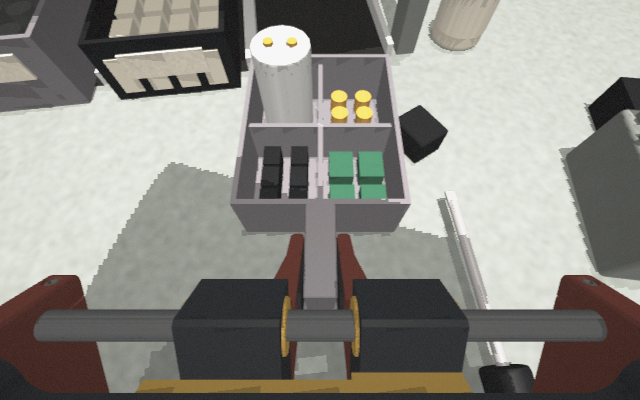

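The tray sits just left of the relay (px 398–445, 105–160) with a thin gap, and the lane is straight ahead. I'll advance along the tray's heading.

Call:
{"method": "carry_out", "body": {
  "targets": [
    [[0,0,0],[5,-0.5,0],5],
    [[0,0,0],[12,-1.2,0],5],
    [[0,0,0],[20,-2,0],5],
    [[0,0,0],[28,-2.8,0],5],
    [[0,0,0],[36,-3.6,0],5],
    [[0,0,0],[43,-4.3,0],5],
    [[0,0,0],[48,-4.8,0],5],
    [[0,0,0],[50,-5,0],5],
    [[0,0,0],[50,-5,0],5]
  ]
}}

```text
t: 13.92
ee_pos: [557.8, -133.5, 13.5]
orientation: [2.888, -0.142, 1.138]
ft_force: [1.0, 0.5, -2.3]
width: 15.9
```

Run:
```python
from h import *
gp(); shot('wrist','w8.png'); shot('top','t8.png')
a=cv2.imread('pics/t8.png')[120:240,290:420]; cv2.imwrite('pics/t8.png',cv2.resize(a,None,fx=6,fy=5,interpolation=2))
```

```text
t 13.92 grasp [ 544.9 -132.2   27.4] tcp [ 557.8 -133.5   13.5] toolz [ 0.679 -0.066 -0.731] tooly [-0.097 -0.995 -0.001] F [ 1.   0.5 -2.3] w 15.9 q [-0.35  0.73  2.27  2.85  0.62 -1.51]
```

View pics/w8.png

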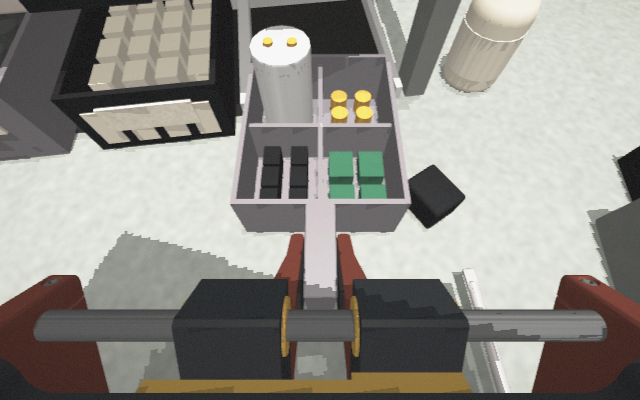

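View pics/t8.png

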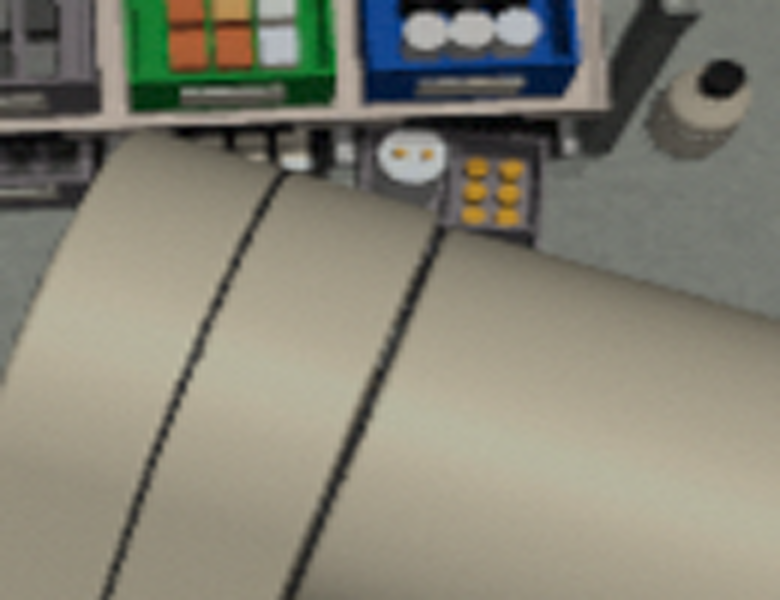

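Call:
{"method": "carry_out", "body": {
  "targets": [
    [[0,0,0],[5,-0.5,0],5],
    [[0,0,0],[11,-1.2,0],5],
    [[0,0,0],[18,-2,0],5],
    [[0,0,0],[25,-3,0],5],
    [[0,0,0],[31,-4,0],5],
    [[0,0,0],[35,-4.5,0],5],
    [[0,0,0],[37,-5,0],5],
    [[0,0,0],[37,-5,0],5]
  ]
}}

```text
t: 14.68
ee_pos: [594.7, -138.5, 13.5]
orientation: [2.888, -0.142, 1.138]
ft_force: [1.1, -0.2, -2.8]
width: 15.9
```

Run:
```python
from h import *
gp(); shot('wrist','w9.png')
rows((671.0,-150.5,27.5),.038,.75,12)
```

```text
t 14.68 grasp [ 581.8 -137.3   27.4] tcp [ 594.7 -138.5   13.5] toolz [ 0.679 -0.066 -0.731] tooly [-0.098 -0.995 -0.001] F [ 1.1 -0.2 -2.8] w 15.9 q [-0.33  0.73  2.2   2.84  0.55 -1.48]
y0 -0.098 L0 0.751
[[-0.1, 0.0, 0.6], [7.5, -1.0, 0.0]]
[[-0.1, 0.0, 1.3], [14.9, -1.9, 0.0]]
[[-0.1, 0.0, 1.9], [22.4, -2.9, 0.0]]
[[-0.1, 0.0, 2.6], [29.9, -3.8, 0.0]]
[[-0.1, 0.0, 3.2], [37.3, -4.8, 0.0]]
[[-0.1, 0.0, 3.9], [44.8, -5.8, 0.0]]
[[-0.1, 0.0, 4.5], [52.2, -6.7, 0.0]]
[[-0.1, 0.0, 5.2], [59.7, -7.7, 0.0]]
[[-0.1, 0.0, 5.8], [67.1, -8.6, 0.0]]
[[-0.1, 0.0, 6.5], [74.6, -9.6, 0.1]]
[[-0.1, 0.0, 7.1], [82.0, -10.5, 0.1]]
[[-0.1, 0.0, 7.8], [89.5, -11.5, 0.1]]
```

View pics/w9.png

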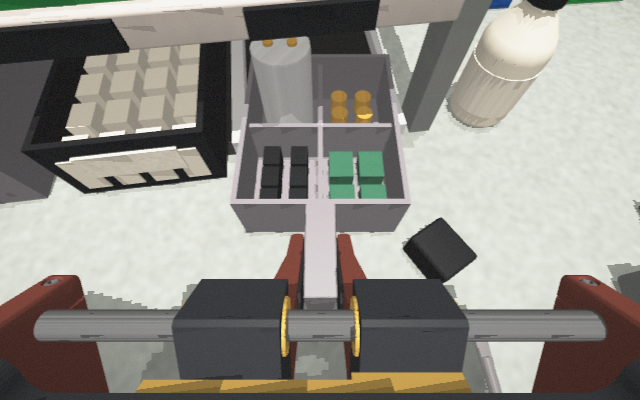

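Call:
{"method": "carry_out", "body": {
  "targets": [
    [[0,0,0.7],[4,-1,0],5],
    [[0,0,2],[10,-3.5,0],5],
    [[0,0,3.2],[17,-6,0],5],
    [[0,0,4.5],[24,-8.5,0],5],
    [[0,0,5.8],[31,-10,0],5],
    [[0,0,7],[38,-11.5,0],5],
    [[0,0,7.8],[45,-12.5,0],5],
    [[0,0,7.8],[51,-12.5,0],5],
    [[0,0,7.8],[55,-12.5,0],5],
    [[0,0,7.8],[56,-12.5,0],5]
  ]
}}

```text
t: 15.57
ee_pos: [650.4, -150.9, 13.5]
orientation: [-2.909, -0.054, -1.145]
ft_force: [-4.9, -1.0, 3.2]
width: 16.1
```

Run:
```python
from h import *
gp(); shot('wrist','w10.png'); shot('side','s10.png')
a=cv2.imread('pics/s10.png')[120:320,280:520]; cv2.imwrite('pics/s10.png',cv2.resize(a,None,fx=3,fy=3,interpolation=2))
rows((671.0,-150.5,27.5),.038,.75,1)
```

```text
t 15.57 grasp [ 637.5 -151.5   27.4] tcp [ 650.4 -150.9   13.5] toolz [ 0.681  0.027 -0.732] tooly [ 0.038 -0.999 -0.001] F [-4.9 -1.   3.2] w 16.1 q [-0.37  0.75  2.06  2.49  0.46 -1.28]
y0 0.038 L0 0.75
[[-0.1, 0.0, -0.0], [33.7, 0.8, 0.0]]
```

View pics/w10.png

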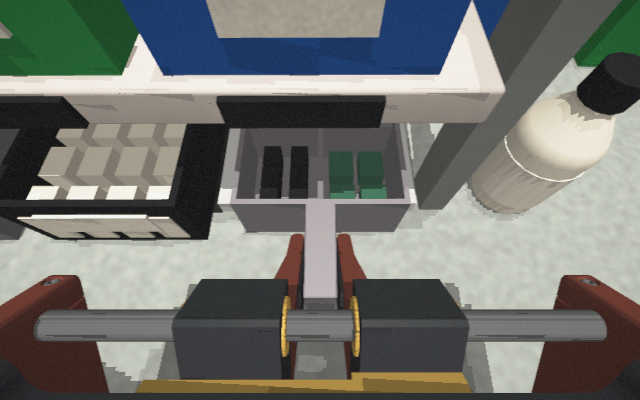

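View pics/s10.png

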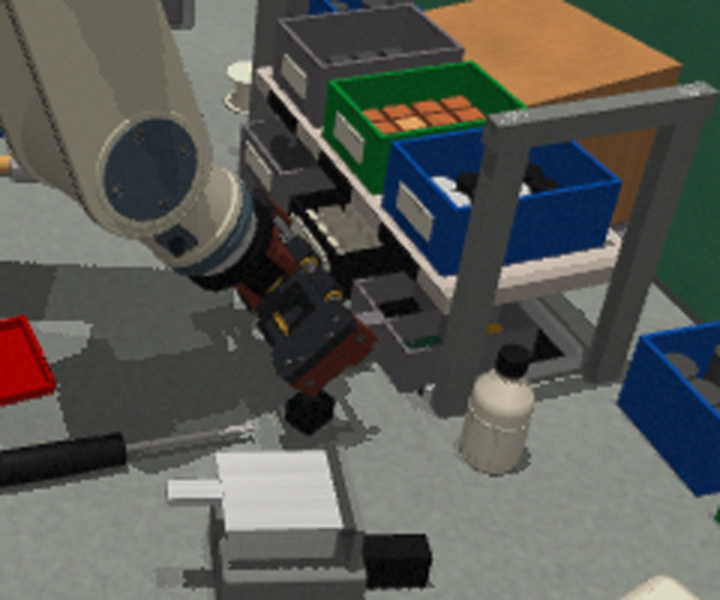

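Call:
{"method": "carry_out", "body": {
  "targets": [
    [[0,0,0],[4,0,0],5],
    [[0,0,0],[9,0.2,0],5],
    [[0,0,0],[14,0.4,0],5],
    [[0,0,0],[19,0.5,0],5],
    [[0,0,0],[23,0.6,0],5],
    [[0,0,0],[26,0.7,0],5],
    [[0,0,0],[28,0.7,0],5],
    [[0,0,0],[28,0.7,0],5]
  ]
}}

```text
t: 16.33
ee_pos: [678.6, -150.2, 13.6]
orientation: [-2.908, -0.055, -1.146]
ft_force: [1.4, -0.1, -1.0]
width: 15.6
```

Run:
```python
from h import *
gp(); shot('wrist','w11.png')
```

```text
t 16.33 grasp [ 665.7 -150.7   27.5] tcp [ 678.6 -150.2   13.6] toolz [ 0.681  0.027 -0.731] tooly [ 0.039 -0.999 -0.001] F [ 1.4 -0.1 -1. ] w 15.6 q [-0.35  0.76  2.01  2.46  0.42 -1.22]
```

View pics/w11.png

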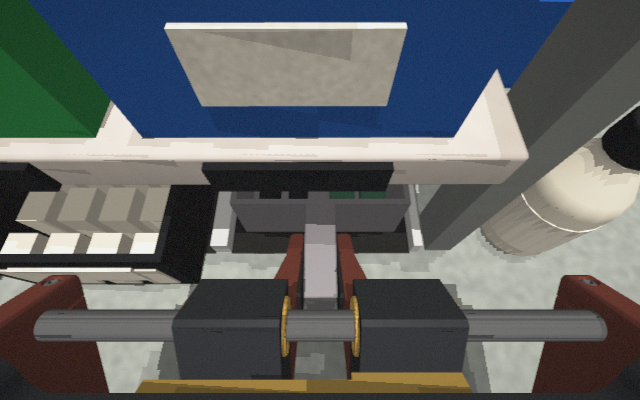

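Call:
{"method": "carry_out", "body": {
  "targets": [
    [[0,0,0],[1.5,0,0],5],
    [[0,0,0],[3,0.1,0],5],
    [[0,0,0],[4,0.1,0],5],
    [[0,0,0],[4,0.1,0],5]
  ]
}}

```text
t: 16.72
ee_pos: [682.2, -150.2, 13.5]
orientation: [-2.909, -0.055, -1.145]
ft_force: [-1.2, -0.5, 0.1]
width: 15.8
```

Call:
{"method": "carry_out", "body": {
  "targets": [
    [[0,0,0],[1,0,0],5],
    [[0,0,0],[2,0,0],5],
    [[0,0,0],[2,0,0],5]
  ]
}}

```text
t: 16.97
ee_pos: [684.2, -150.2, 13.5]
orientation: [-2.909, -0.055, -1.145]
ft_force: [-2.8, 0.4, 1.6]
width: 16.1
```

Call:
{"method": "carry_out", "body": {
  "targets": [
    [[0,0,0],[1,0,0],5],
    [[0,0,0],[2,0,0],5],
    [[0,0,0],[2,0,0],5]
  ]
}}

```text
t: 17.22
ee_pos: [686.3, -150.2, 13.5]
orientation: [-2.909, -0.055, -1.145]
ft_force: [-2.5, 0.6, 0.3]
width: 15.9
```

Call:
{"method": "carry_out", "body": {
  "targets": [
    [[0,0,0],[1,0,0],5],
    [[0,0,0],[2,0,0],5],
    [[0,0,0],[2,0,0],5]
  ]
}}

```text
t: 17.47
ee_pos: [686.3, -150.2, 13.5]
orientation: [-2.91, -0.053, -1.142]
ft_force: [-16.3, -1.4, 12.4]
width: 15.7
```

Contact with the stop is clear (-16 N). I'll relax the push, then check with the cameras before opening.

Call:
{"method": "carry_out", "body": {
  "targets": [
    [[0,0,0],[-1,0,0],5],
    [[0,0,0],[-1.5,0,0],5],
    [[0,0,0],[-1.5,0,0],20],
    [[0,0,0],[-1.5,0,0],40],
    [[0,0,0],[-1.5,0,0],40],
    [[0,0,0],[-1.5,0,0],40]
  ]
}}

```text
t: 17.97
ee_pos: [687.0, -150.1, 13.6]
orientation: [-2.908, -0.055, -1.146]
ft_force: [-0.5, -0.2, 0.2]
width: 36.5
```

Run:
```python
from h import *
gp(); shot('wrist','w12.png'); shot('side','s12.png')
for c in('side','wrist'):
  vision.get_image(c)
  for q in ['tray_mid','tray_fin','cap_mid','lane_home']:
    for r in place_of(q,c)[:3]: print(c,q,round(r['confidence'],2),np.round(c2w(r['point'],c),1))
a=cv2.imread('pics/s12.png')[170:320,300:500]; cv2.imwrite('pics/s12.png',cv2.resize(a,None,fx=4,fy=4,interpolation=2))
```

```text
t 17.97 grasp [ 674.1 -150.7   27.5] tcp [ 687.  -150.1   13.6] toolz [ 0.682  0.027 -0.731] tooly [ 0.038 -0.999 -0.001] F [-0.5 -0.2  0.2] w 36.5 q [-0.35  0.77  1.99  2.45  0.41 -1.21]
side tray_mid 0.73 [ 759.8 -143.5   19. ]
side tray_fin 0.96 [ 679.4 -148.2   18.9]
side lane_home 0.92 [ 311.5 -399.9   21.3]
side lane_home 0.76 [355.5 -87.5  16. ]
wrist tray_fin 0.97 [ 682.4 -147.2   20.4]
```

View pics/w12.png

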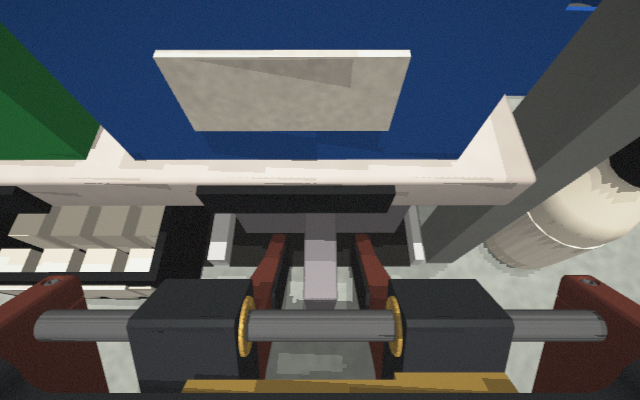

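View pics/s12.png

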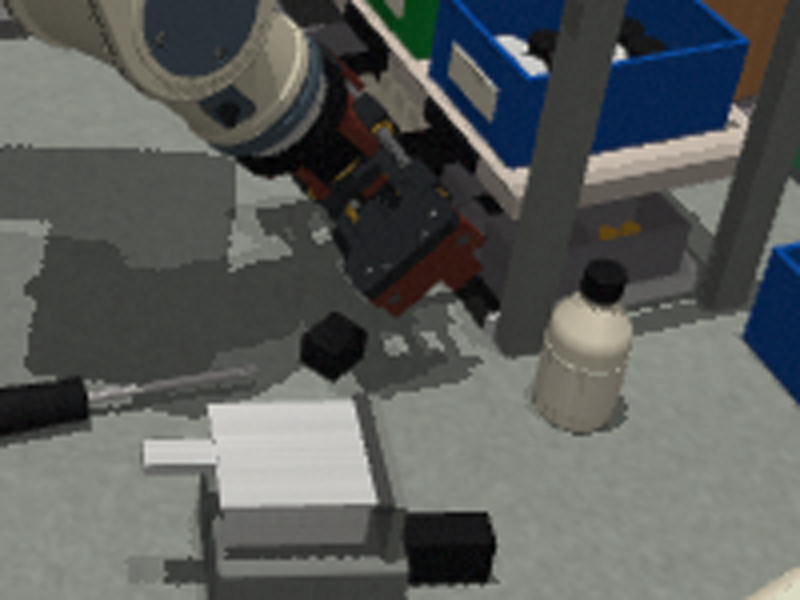

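The tray rests on the stop with the fin at about (681,-148), against (679,-150) expected. I'll retract straight back and then rise toward the station.

Call:
{"method": "carry_out", "body": {
  "targets": [
    [[0,0,0],[-8,0,0],40],
    [[0,0,0],[-25,-1,2],40],
    [[0,0,0],[-50,-2,5],40],
    [[0,0,0],[-80,-3,15],40],
    [[0,0,0],[-110,-4,40],40],
    [[0,0,0],[-140,-5,70],40],
    [[0,0,0],[-160,-10,105],40],
    [[0,0,0],[-175,-25,135],40],
    [[0,0,0],[-190,-50,150],40],
    [[0,0,0],[-205,-80,160],40]
  ]
}}

```text
t: 19.4
ee_pos: [483.0, -224.7, 173.7]
orientation: [-2.907, -0.059, -1.147]
ft_force: [0.6, -0.3, 0.1]
width: 40.5
```

Run:
```python
from h import *
gp(); shot('wrist','w13.png')
for q in ['tray_mid','tray_fin','cap_mid','guard_hinge','guard_tab','toggle_pivot']:
    for r in place_of(q,'wrist')[:2]: print(q,round(r['confidence'],2),np.round(c2w(r['point'],'wrist'),1), np.round(w2p(c2w(r['point'],'wrist'),'wrist')[0]))
```

```text
t 19.4 grasp [ 470.  -225.2  187.5] tcp [ 483.  -224.7  173.7] toolz [ 0.682  0.029 -0.731] tooly [ 0.041 -0.999 -0.001] F [ 0.6 -0.3  0.1] w 40.5 q [-0.74  0.3   2.28  1.61  0.5  -0.67]
tray_mid 0.89 [ 763.1 -157.2   19.4] [275.  95.]
tray_fin 0.93 [ 684.5 -152.4   17.7] [268. 139.]
guard_hinge 0.58 [ 546.5 -350.1   84. ] [456. 219.]
```

View pics/w13.png

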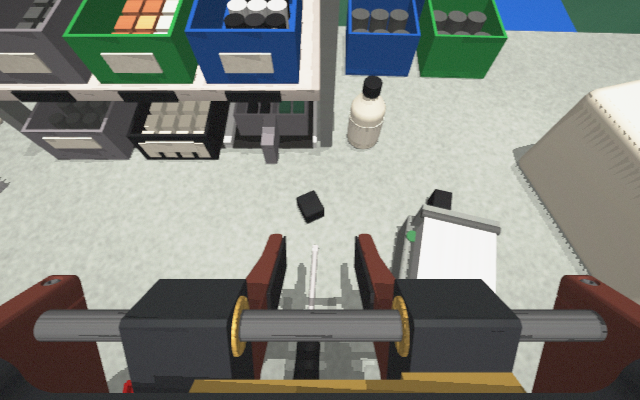

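Run:
```python
from h import *
from kin import ik
zf=lambda yaw,L: np.array([np.cos(yaw)*np.sin(L),np.sin(yaw)*np.sin(L),-np.cos(L)])
for g,yaw,L in [((400,-320,170),-.26,.6),((380,-310,150),-.26,.75),((450,-330,86),-.26,.75),((512,-346,178),-.26,.75),((512,-346,178),-.26,.45),((505,-340,80),-.26,.75)]:
    print(g,L,ik(np.array(g)+19*zf(yaw,L),zf(yaw,L),[-.7,.5,2.2,2.2,.5]))
a=cv2.imread('pics/top0.png')[165:235,410:460]; cv2.imwrite('pics/t13.png',cv2.resize(a,None,fx=10,fy=8,interpolation=2))
a=cv2.imread('pics/side0.png')[260:340,320:440]; cv2.imwrite('pics/s13.png',cv2.resize(a,None,fx=6,fy=6,interpolation=2))
plan((380,-312,150),-.26,.75,True)
```

```text
(400, -320, 170) 0.6 (array([-0.86,  0.28,  2.26,  1.31,  0.34]), np.float64(0.0))
(380, -310, 150) 0.75 (array([-0.95,  0.37,  2.37,  1.99,  0.5 ]), np.float64(0.0))
(450, -330, 86) 0.75 (array([-0.83,  0.58,  2.26,  2.3 ,  0.52]), np.float64(0.0))
(512, -346, 178) 0.75 (array([-0.75,  0.4 ,  2.13,  1.79,  0.34]), np.float64(0.0))
(512, -346, 178) 0.45 (array([-0.68,  0.38,  1.97,  0.46,  0.42]), np.float64(0.0))
(505, -340, 80) 0.75 (array([-0.75,  0.61,  2.16,  2.32,  0.46]), np.float64(0.0))
turn [-0.2, 0.0, -17.2] shift [-91.7, -91.1, -35.0] tcp [392.5, -315.3, 136.1]
```

View pics/t13.png

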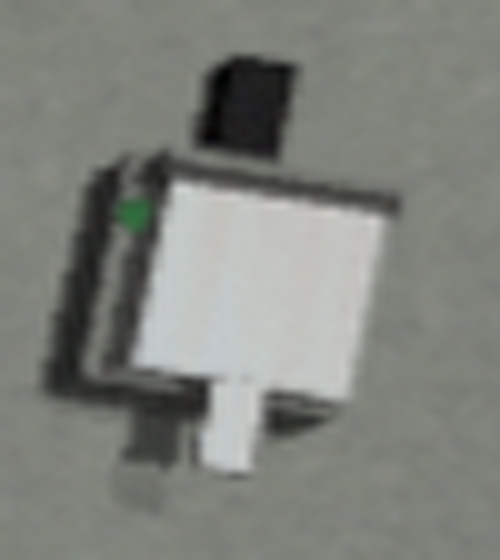

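View pics/s13.png

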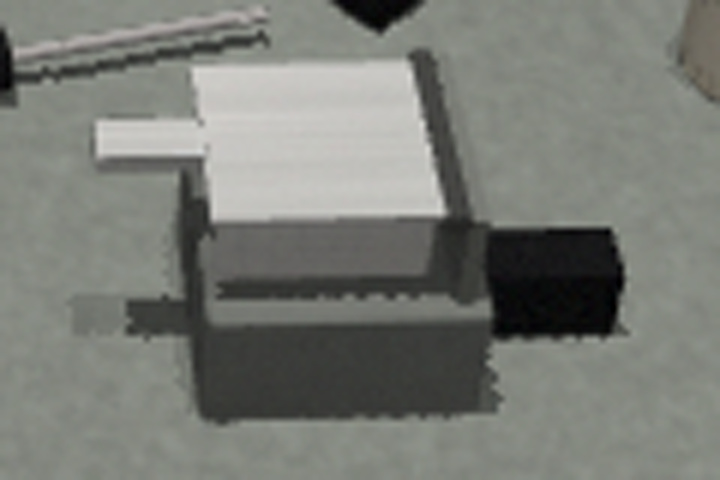

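Run:
```python
from h import *
f=lambda x,y:(410+x/10-.45,165+y/8-.45)
T=[ray(f(*p),'top',88)[:2] for p in[(131,367),(350,400),(387,217),(170,182),(199,470),(253,472),(212,382),(265,385)]]
g=lambda x,y:(320+x/6-.4,260+y/6-.4)
S=[ray(g(*p),'side',88)[:2] for p in[(192,66),(211,218),(444,215),(411,62),(95,120),(97,157)]]
print('top',np.round(T,1).tolist());print('side',np.round(S,1).tolist())
```

```text
top [[474.8, -303.8], [462.0, -367.4], [530.3, -382.4], [544.1, -318.9], [436.6, -321.7], [435.7, -337.5], [469.0, -327.3], [467.8, -342.8]]
side [[478.2, -304.8], [464.2, -365.7], [532.5, -381.9], [547.2, -320.3], [441.6, -319.4], [437.9, -334.2]]
```

Call:
{"method": "carry_out", "body": {
  "targets": [
    [[0,0,-2],[-10,-10,0],60],
    [[0,0,-5],[-25,-25,0],60],
    [[0,0,-8],[-40,-40,-5],60],
    [[0,0,-11],[-55,-55,-10],60],
    [[0,0,-14],[-70,-70,-15],60],
    [[0,0,-17.2],[-92,-91,-20],60],
    [[0,0,-17.2],[-92,-91,-35],60],
    [[0,0,-17.2],[-92,-91,-35],60],
    [[0,0,-17.2],[-92,-91,-35],60]
  ]
}}

```text
t: 20.5
ee_pos: [391.8, -315.8, 135.9]
orientation: [2.817, -0.374, 1.107]
ft_force: [0.6, 0.3, 0.2]
width: 59.9
```

Run:
```python
from h import *
gp(); shot('wrist','w14.png')
for q in ['guard_hinge','guard_tab','toggle_pivot']:
    for r in place_of(q,'wrist')[:2]: print(q,round(r['confidence'],2),np.round(c2w(r['point'],'wrist'),1), np.round(w2p(c2w(r['point'],'wrist'),'wrist')[0]))
```

```text
t 20.5 grasp [ 379.3 -312.5  149.8] tcp [ 391.8 -315.8  135.9] toolz [ 0.658 -0.174 -0.733] tooly [-0.259 -0.966 -0.004] F [0.6 0.3 0.2] w 59.9 q [-0.99  0.36  2.37  1.94  0.51 -0.99]
guard_hinge 0.85 [ 544.1 -349.9   85.5] [313. 112.]
guard_tab 0.8 [ 452.5 -331.6   84.7] [319. 199.]
guard_tab 0.32 [ 591.4 -210.3   -0.6] [195. 156.]
```

View pics/w14.png

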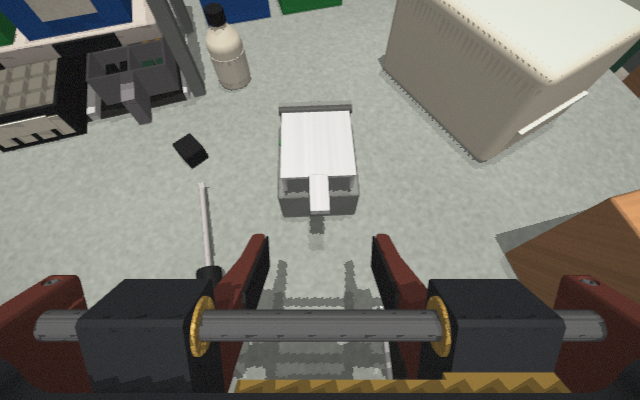

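Run:
```python
from h import *
rows((445.4,-330.1,86),-.215,.75,5)
```

```text
y0 -0.261 L0 0.751
[[-0.1, 0.0, 0.5], [13.0, -3.3, -13.1]]
[[-0.1, 0.0, 1.0], [26.1, -6.6, -26.1]]
[[-0.1, 0.1, 1.6], [39.1, -9.9, -39.2]]
[[-0.1, 0.1, 2.1], [52.2, -13.2, -52.3]]
[[-0.0, 0.1, 2.6], [65.2, -16.5, -65.3]]
```

Call:
{"method": "carry_out", "body": {
  "targets": [
    [[0,0,0.5],[13,-3.3,-13],55],
    [[0,0,1],[26,-6.6,-26],55],
    [[0,0,1.6],[39,-10,-39],55],
    [[0,0,2.1],[52,-13,-52],55],
    [[0,0,2.6],[65,-16.5,-65],55],
    [[0,0,2.6],[65.5,-16.5,-65],55],
    [[0,0,2.6],[65.5,-16.5,-65],55]
  ]
}}

```text
t: 21.28
ee_pos: [458.2, -332.7, 71.9]
orientation: [2.837, -0.307, 1.118]
ft_force: [-0.4, -0.5, -0.5]
width: 54.7
```

Run:
```python
from h import *
gp(); shot('wrist','w15.png'); shot('side','s15.png')
a=cv2.imread('pics/s15.png')[200:350,260:460]; cv2.imwrite('pics/s15.png',cv2.resize(a,None,fx=4,fy=4,interpolation=2))
```

```text
t 21.28 grasp [ 445.6 -330.    85.8] tcp [ 458.2 -332.7   71.9] toolz [ 0.667 -0.144 -0.731] tooly [-0.213 -0.977 -0.002] F [-0.4 -0.5 -0.5] w 54.7 q [-0.88  0.58  2.25  2.16  0.54 -1.19]
```

View pics/w15.png

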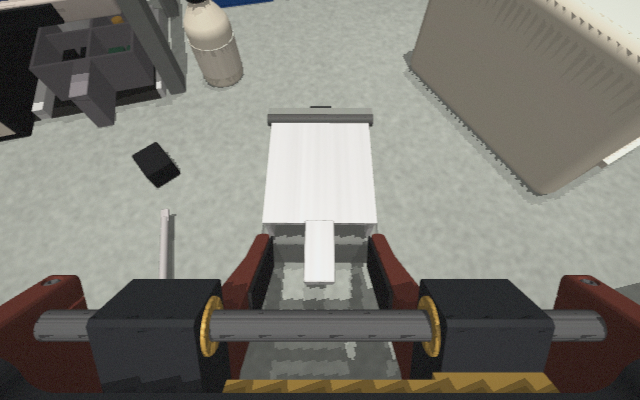

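View pics/s15.png

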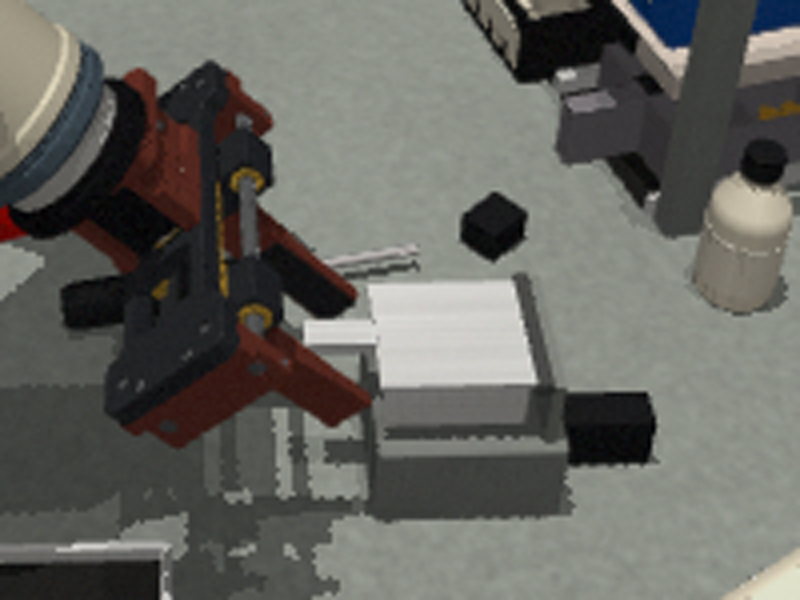

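Call:
{"method": "carry_out", "body": {
  "targets": [
    [[0,0,0],[0,0,0],8],
    [[0,0,0],[0,0,0],8],
    [[0,0,0],[0,0,0],8],
    [[0,0,0],[0,0,0],8],
    [[0,0,0],[0,0,0],8],
    [[0,0,0],[0,0,0],8],
    [[0,0,0],[0,0,0],8],
    [[0,0,0],[0,0,0],8]
  ]
}}

```text
t: 22.05
ee_pos: [457.9, -332.3, 72.1]
orientation: [2.837, -0.307, 1.12]
ft_force: [1.5, 4.8, 2.6]
width: 15.9
```

Run:
```python
from h import *
gp()
u=np.array([.977,-.213])
for th in np.arange(.1,1.45,.1): print(round(th,2),(100*(1-np.cos(th))*u).round(1),round(100*np.sin(th),1))
```

```text
t 22.05 grasp [ 445.2 -329.6   85.9] tcp [ 457.9 -332.3   72.1] toolz [ 0.667 -0.144 -0.731] tooly [-0.213 -0.977 -0.002] F [1.5 4.8 2.6] w 15.9 q [-0.88  0.58  2.25  2.16  0.54 -1.19]
0.1 [ 0.5 -0.1] 10.0
0.2 [ 1.9 -0.4] 19.9
0.3 [ 4.4 -1. ] 29.6
0.4 [ 7.7 -1.7] 38.9
0.5 [12.  -2.6] 47.9
0.6 [17.1 -3.7] 56.5
0.7 [23. -5.] 64.4
0.8 [29.6 -6.5] 71.7
0.9 [37.  -8.1] 78.3
1.0 [44.9 -9.8] 84.1
1.1 [ 53.4 -11.6] 89.1
1.2 [ 62.3 -13.6] 93.2
1.3 [ 71.6 -15.6] 96.4
1.4 [ 81.1 -17.7] 98.5
```

Call:
{"method": "carry_out", "body": {
  "targets": [
    [[0,0,0],[0.3,0,7],8],
    [[0,0,0],[1.5,-0.3,17],8],
    [[0,0,0],[4.4,-1,29.6],8],
    [[0,0,0],[7.7,-1.7,38.9],8],
    [[0,0,0],[12,-2.6,47.9],8],
    [[0,0,0],[17.1,-3.7,56.5],8],
    [[0,0,0],[23,-5,64.4],8],
    [[0,0,0],[29.6,-6.5,71.7],8],
    [[0,0,0],[37,-8.1,78.3],8],
    [[0,0,0],[44.9,-9.8,84.1],8]
  ]
}}

```text
t: 22.88
ee_pos: [501.1, -341.9, 155.1]
orientation: [2.838, -0.31, 1.114]
ft_force: [-6.3, 4.4, 1.6]
width: 15.8
```

Run:
```python
from h import *
gp(); shot('side','s16.png')
a=cv2.imread('pics/s16.png')[200:350,260:460]; cv2.imwrite('pics/s16.png',cv2.resize(a,None,fx=4,fy=4,interpolation=2))
```

```text
t 22.88 grasp [ 488.5 -339.1  169. ] tcp [ 501.1 -341.9  155.1] toolz [ 0.664 -0.145 -0.733] tooly [-0.215 -0.977 -0.002] F [-6.3  4.4  1.6] w 15.8 q [-0.82  0.4   2.16  1.75  0.4  -0.66]
```

View pics/s16.png

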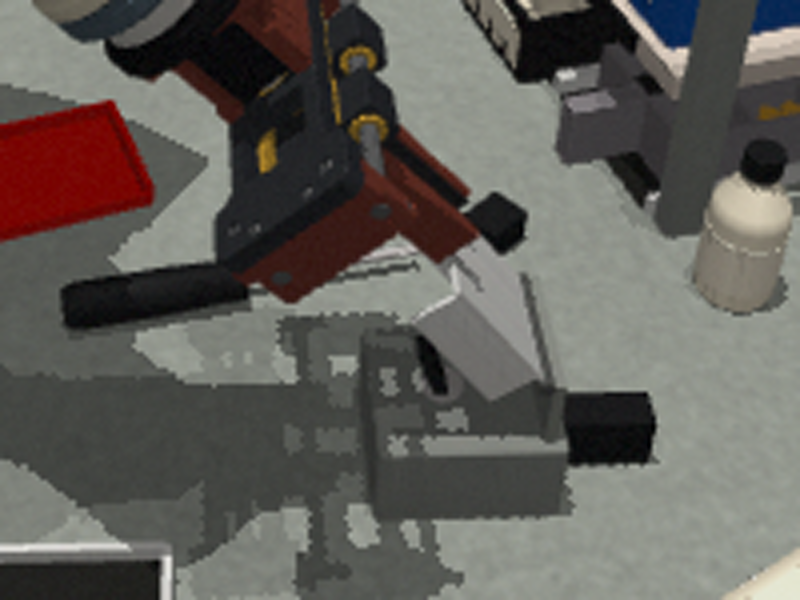

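Call:
{"method": "carry_out", "body": {
  "targets": [
    [[0,0,0],[8.5,-1.8,5],8],
    [[0,0,0],[17.4,-3.8,9.1],8],
    [[0,0,0],[26.7,-5.8,12.3],8],
    [[0,0,0],[36.2,-7.9,14.4],8],
    [[0,0,0],[41,-9,15],8],
    [[0,0,0],[41,-9,15],8],
    [[0,0,0],[41,-9,15],30],
    [[0,0,0],[41,-9,15],40],
    [[0,0,0],[41,-9,15],40],
    [[0,0,0],[41,-9,15],40]
  ]
}}

```text
t: 23.77
ee_pos: [543.4, -352.3, 170.8]
orientation: [2.836, -0.31, 1.117]
ft_force: [0.7, 0.3, 0.5]
width: 37.8
```

Run:
```python
from h import *
gp(); shot('side','s17.png');shot('wrist','w17.png')
a=cv2.imread('pics/s17.png')[200:350,260:460]; cv2.imwrite('pics/s17.png',cv2.resize(a,None,fx=4,fy=4,interpolation=2))
```

```text
t 23.77 grasp [ 530.7 -349.5  184.7] tcp [ 543.4 -352.3  170.8] toolz [ 0.666 -0.146 -0.731] tooly [-0.215 -0.977 -0.002] F [0.7 0.3 0.5] w 37.8 q [-0.77  0.41  2.08  1.62  0.36 -0.47]
```

View pics/s17.png

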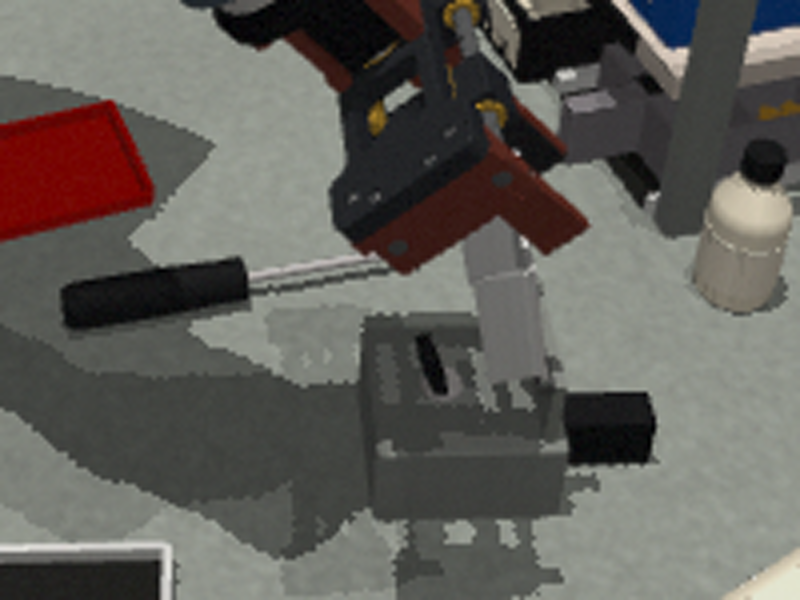

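View pics/w17.png

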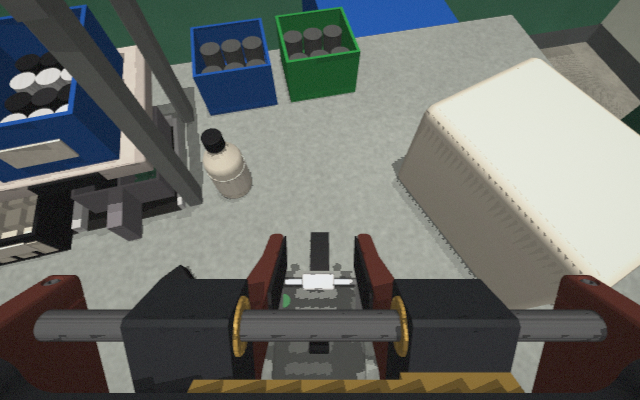

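The guard is up at about 1.45 rad and the black toggle is still leaning near. I'll back off along the tool axis, close the fingers and come down on the near side of the toggle.

Call:
{"method": "carry_out", "body": {
  "targets": [
    [[0,0,0],[-8,1.8,9],40],
    [[0,0,0],[-22,5,24],40],
    [[0,0,0],[-42,9,45],40],
    [[0,0,0],[-60,13,50],20],
    [[0,0,0],[-80,18,30],0],
    [[0,0,0],[-95,21,0],0],
    [[0,0,0],[-103,23,-30],0],
    [[0,0,0],[-103,23,-60],0],
    [[0,0,0],[-100,22,-75],0],
    [[0,0,0],[-100,22,-75],0]
  ]
}}

```text
t: 24.7
ee_pos: [442.0, -329.0, 91.7]
orientation: [2.842, -0.314, 1.111]
ft_force: [-0.4, 0.2, -0.8]
width: 0.4
```

Run:
```python
from h import *
gp(); shot('wrist','w18.png')
for q in ['toggle_pivot','guard_hinge','guard_tab']:
    for r in place_of(q,'wrist')[:2]: print(q,round(r['confidence'],2),np.round(c2w(r['point'],'wrist'),1), np.round(w2p(c2w(r['point'],'wrist'),'wrist')[0]))
plan((0,0,0),-.215,.75,True)
P=np.array([504,-342.9]);u=np.array([.977,-.213])
print((np.r_[P-37*u,63]-monitor.get_obs()['ee_pos']).round(1))
```

```text
t 24.7 grasp [ 429.4 -326.3  105.7] tcp [ 442.  -329.    91.7] toolz [ 0.663 -0.143 -0.735] tooly [-0.216 -0.976 -0.005] F [-0.4  0.2 -0.8] w 0.4 q [-0.91  0.52  2.28  2.07  0.52 -1.11]
toggle_pivot 0.61 [ 503.7 -344.7   52.2] [322. 193.]
guard_hinge 0.8 [ 548.1 -351.6   88.4] [317. 121.]
guard_tab 0.88 [ 530.3 -349.5  183.7] [319.  11.]
turn [-0.0, 0.2, 0.1] shift [-431.6, 327.8, -111.3] tcp [12.7, -2.8, -13.9]
[ 23.6  -4.5 -34.4]
```

View pics/w18.png

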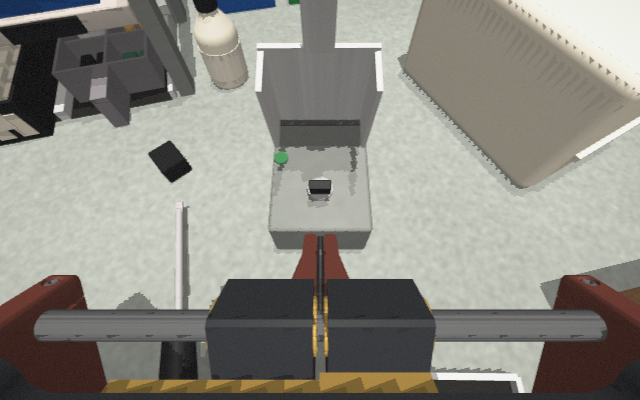

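The toggle at px (319,187) is in line with the closed fingers, and the network's pivot (504,-345) agrees with my geometry. Next is the push.

Call:
{"method": "carry_out", "body": {
  "targets": [
    [[0,0,0],[15,-3,-14],0],
    [[0,0,0],[22,-4.8,-28],0],
    [[0,0,0],[22,-4.8,-28.7],0],
    [[0,0,0],[30,-6.5,-28.7],0],
    [[0,0,0],[37,-8,-28.7],0],
    [[0,0,0],[44,-9.6,-28.7],0],
    [[0,0,0],[50,-11,-28.7],0],
    [[0,0,0],[55,-12,-28.7],0],
    [[0,0,0],[58,-12.6,-28.7],0],
    [[0,0,0],[58,-12.6,-28.7],0]
  ]
}}

```text
t: 25.73
ee_pos: [502.5, -343.0, 67.8]
orientation: [2.835, -0.308, 1.119]
ft_force: [-0.2, 0.5, 0.1]
width: 0.5
```

Run:
```python
from h import *
gp(); shot('side','s19.png');shot('wrist','w19.png')
a=cv2.imread('pics/s19.png')[200:350,260:460]; cv2.imwrite('pics/s19.png',cv2.resize(a,None,fx=4,fy=4,interpolation=2))
```

```text
t 25.73 grasp [ 489.8 -340.2   81.7] tcp [ 502.5 -343.    67.8] toolz [ 0.667 -0.146 -0.73 ] tooly [-0.214 -0.977 -0.001] F [-0.2  0.5  0.1] w 0.5 q [-0.82  0.61  2.17  2.18  0.49 -1.13]
```

View pics/s19.png

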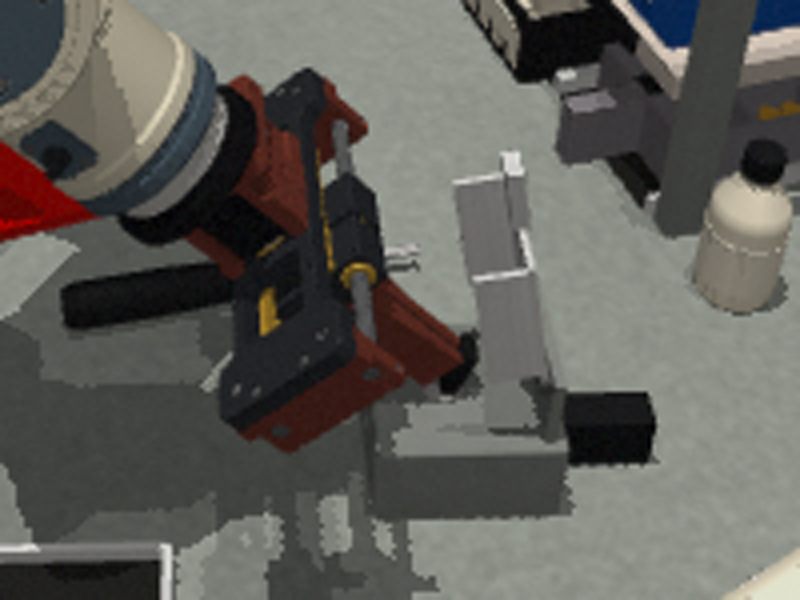

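View pics/w19.png

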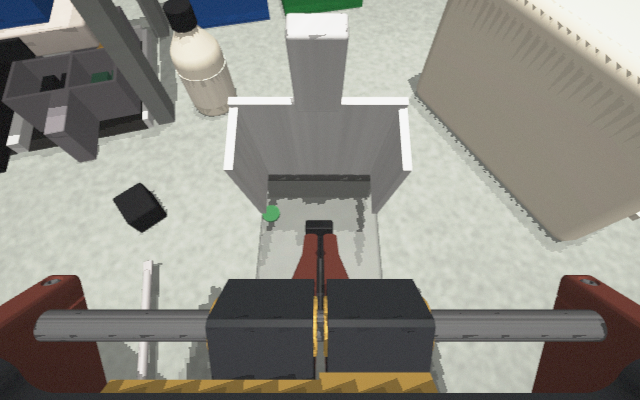

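The paddle is tipped to the far side. I'll push a few mm more to make sure it reaches its end.

Call:
{"method": "carry_out", "body": {
  "targets": [
    [[0,0,0],[2,-0.4,0],0],
    [[0,0,0],[4,-0.9,0],0],
    [[0,0,0],[4,-0.9,0],0]
  ]
}}

```text
t: 26.08
ee_pos: [505.0, -343.3, 66.8]
orientation: [2.837, -0.31, 1.116]
ft_force: [-4.1, -0.3, 1.0]
width: 0.2
```

Call:
{"method": "carry_out", "body": {
  "targets": [
    [[0,0,0],[2,-0.4,0],0],
    [[0,0,0],[4,-0.9,0],0],
    [[0,0,0],[4,-0.9,0],0]
  ]
}}

```text
t: 26.33
ee_pos: [505.8, -343.3, 66.2]
orientation: [2.839, -0.315, 1.11]
ft_force: [-24.9, 3.6, 17.9]
width: 0.5
```

Call:
{"method": "carry_out", "body": {
  "targets": [
    [[0,0,0],[-5,1.1,0],0],
    [[0,0,0],[-15,3.3,6],0],
    [[0,0,0],[-35,7.6,25],10],
    [[0,0,0],[-60,13,45],20],
    [[0,0,0],[-70,15,60],30],
    [[0,0,0],[-70,15,60],40],
    [[0,0,0],[-70,15,60],40]
  ]
}}

```text
t: 26.92
ee_pos: [439.9, -330.4, 128.7]
orientation: [2.832, -0.309, 1.121]
ft_force: [1.1, -0.2, 0.5]
width: 30.4
```

Run:
```python
from h import *
gp(); shot('side','s20.png');shot('wrist','w20.png')
for q in ['guard_tab','guard_hinge']:
    for r in place_of(q,'wrist')[:1]+place_of(q,'side')[:1]: pass
for r in place_of('guard_tab','wrist')[:2]: print(round(r['confidence'],2),np.round(c2w(r['point'],'wrist'),1))
a=cv2.imread('pics/s20.png')[200:350,260:460]; cv2.imwrite('pics/s20.png',cv2.resize(a,None,fx=4,fy=4,interpolation=2))
```

```text
t 26.92 grasp [ 427.2 -327.6  142.5] tcp [ 439.9 -330.4  128.7] toolz [ 0.668 -0.148 -0.729] tooly [-0.216 -0.976  0.   ] F [ 1.1 -0.2  0.5] w 30.4 q [-0.92  0.42  2.28  1.92  0.49 -0.95]
0.87 [ 526.1 -348.3  177. ]
```

View pics/s20.png

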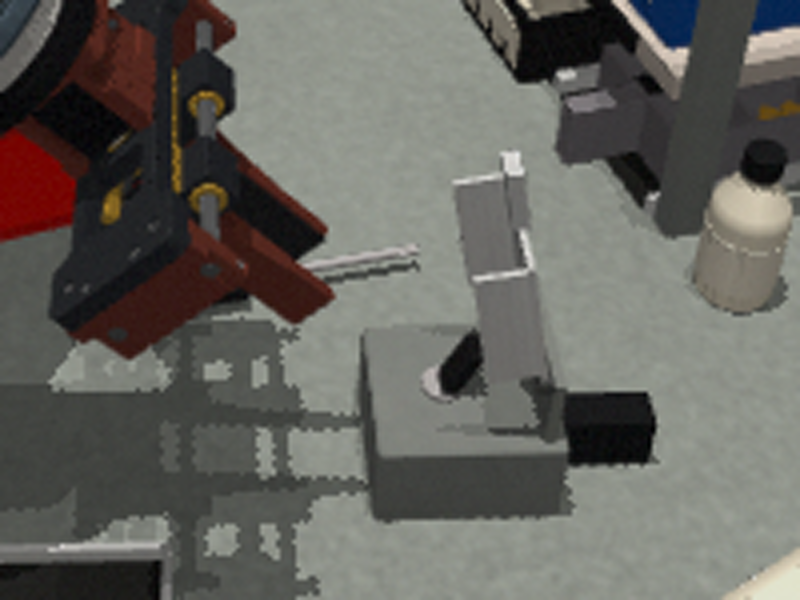

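View pics/w20.png

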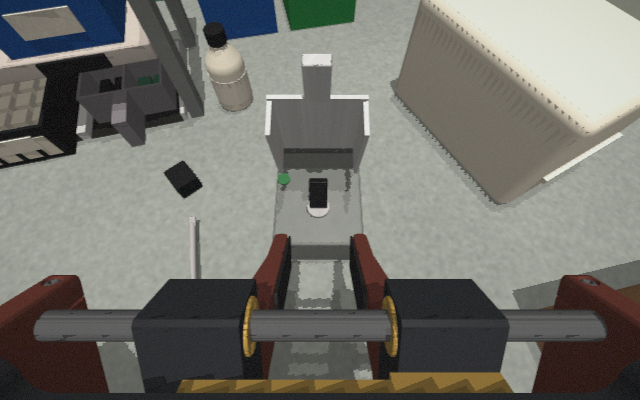

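The toggle now leans far. I'll return to the tab along the same path and grip it again.

Call:
{"method": "carry_out", "body": {
  "targets": [
    [[0,0,0],[10,-2,35],40],
    [[0,0,0],[25,-5,70],40],
    [[0,0,0],[45,-9,95],40],
    [[0,0,0],[60,-12.5,89],40],
    [[0,0,0],[75,-15.7,73],40],
    [[0,0,0],[90,-19,57],40],
    [[0,0,0],[103.5,-21.9,42.5],40],
    [[0,0,0],[103.5,-21.9,42.5],40],
    [[0,0,0],[103.5,-21.9,42.5],25],
    [[0,0,0],[103.5,-21.9,42.5],8]
  ]
}}

```text
t: 28.1
ee_pos: [542.7, -351.0, 169.6]
orientation: [2.837, -0.309, 1.117]
ft_force: [0.9, -0.4, -0.0]
width: 29.9
```

Call:
{"method": "carry_out", "body": {
  "targets": [
    [[0,0,0],[0,0,0],8],
    [[0,0,0],[0,0,0],8],
    [[0,0,0],[0,0,0],8],
    [[0,0,0],[0,0,0],8]
  ]
}}

```text
t: 28.43
ee_pos: [543.1, -351.2, 170.7]
orientation: [2.835, -0.308, 1.12]
ft_force: [-1.0, 3.8, 3.9]
width: 15.8
```

Run:
```python
from h import *
gp(); shot('side','s21.png');shot('wrist','w21.png')
a=cv2.imread('pics/s21.png')[200:350,260:460]; cv2.imwrite('pics/s21.png',cv2.resize(a,None,fx=4,fy=4,interpolation=2))
o=monitor.get_obs(); M=Ro.from_rotvec(o['orientation']).as_matrix(); G=np.array(o['ee_pos'])-19*M[:,2]
u=np.array([.977,-.213,0]);H=np.array([543.1,-351.4,86]); d=G-H; r=np.hypot(d@u,d[2]); th=np.arctan2(d[2],-d@u); print('r,th',r,th)
for t in np.linspace(th,0,15)[1:]: print(round(t,2),(H+r*(-np.cos(t)*u+np.sin(t)*np.array([0,0,1]))-G - 0*u).round(1).tolist())
```

```text
t 28.43 grasp [ 530.4 -348.4  184.6] tcp [ 543.1 -351.2  170.7] toolz [ 0.668 -0.145 -0.73 ] tooly [-0.214 -0.977 -0.002] F [-1.   3.8  3.9] w 15.8 q [-0.76  0.41  2.08  1.63  0.37 -0.48]
r,th 99.37539581351355 1.4415638779671582
1.34 [-9.9, 2.0, -1.8]
1.24 [-19.5, 4.1, -4.7]
1.13 [-28.7, 6.1, -8.6]
1.03 [-37.5, 8.0, -13.4]
0.93 [-45.8, 9.8, -19.1]
0.82 [-53.5, 11.5, -25.6]
0.72 [-60.5, 13.0, -33.0]
0.62 [-66.7, 14.4, -41.0]
0.51 [-72.0, 15.5, -49.6]
0.41 [-76.5, 16.5, -58.8]
0.31 [-80.0, 17.3, -68.3]
0.21 [-82.6, 17.8, -78.2]
0.1 [-84.1, 18.2, -88.3]
0.0 [-84.6, 18.3, -98.5]
```

View pics/s21.png

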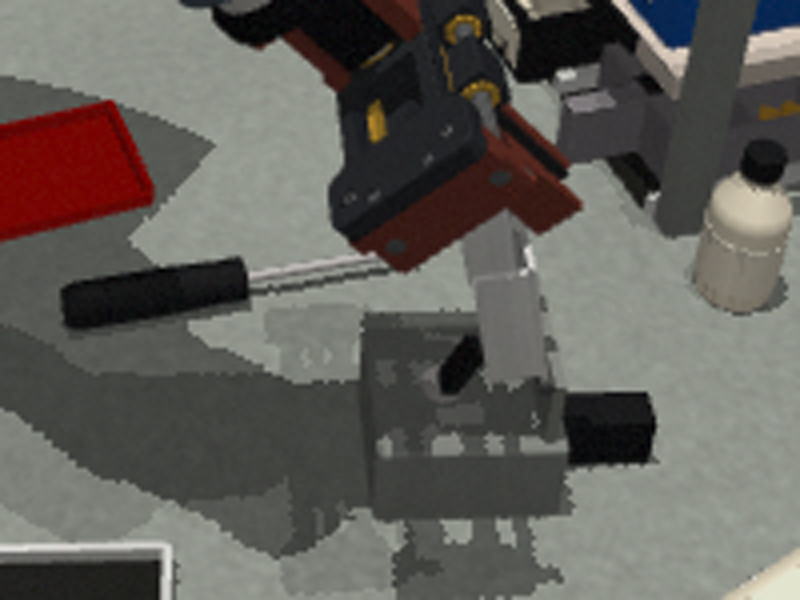

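Gripped (15.8 mm). I'll swing it back down along the arc.

Call:
{"method": "carry_out", "body": {
  "targets": [
    [[0,0,0],[-6,1.2,-1],8],
    [[0,0,0],[-15,3.1,-3.3],8],
    [[0,0,0],[-24,5.1,-6.5],8],
    [[0,0,0],[-33,7,-10.8],8],
    [[0,0,0],[-41.5,8.9,-16],8],
    [[0,0,0],[-49.6,10.6,-22.3],8],
    [[0,0,0],[-57,12.2,-29.2],8],
    [[0,0,0],[-63.6,13.7,-37],8],
    [[0,0,0],[-69.4,15,-45.2],8],
    [[0,0,0],[-74.3,16,-54.1],8]
  ]
}}

```text
t: 29.37
ee_pos: [469.2, -334.9, 116.4]
orientation: [2.835, -0.307, 1.122]
ft_force: [2.5, 5.4, 4.2]
width: 15.7
```

Run:
```python
from h import *
gp()
o=monitor.get_obs(); M=Ro.from_rotvec(o['orientation']).as_matrix(); G=np.array(o['ee_pos'])-19*M[:,2]
u=np.array([.977,-.213,0]);H=np.array([543.1,-351.4,86]); d=G-H; r=np.hypot(d@u,d[2]); th=np.arctan2(d[2],-d@u); print('r,th',r,th)
for t in np.linspace(th,0,7)[1:]: print(round(t,2),(H+r*(-np.cos(t)*u+np.sin(t)*np.array([0,0,1]))-G).round(1).tolist())
```

```text
t 29.37 grasp [ 456.5 -332.2  130.3] tcp [ 469.2 -334.9  116.4] toolz [ 0.669 -0.145 -0.729] tooly [-0.213 -0.977 -0.002] F [2.5 5.4 4.2] w 15.7 q [-0.87  0.47  2.23  1.99  0.47 -0.97]
r,th 99.11228543823019 0.46298117096001623
0.39 [-3.1, 0.3, -7.0]
0.31 [-5.7, 0.9, -14.2]
0.23 [-7.7, 1.3, -21.5]
0.15 [-9.1, 1.6, -29.0]
0.08 [-10.0, 1.8, -36.6]
0.0 [-10.3, 1.9, -44.3]
```

Call:
{"method": "carry_out", "body": {
  "targets": [
    [[0,0,0],[-3.1,0.6,-7],8],
    [[0,0,0],[-5.7,1.1,-14.2],8],
    [[0,0,0],[-7.7,1.5,-21.5],8],
    [[0,0,0],[-9.1,1.8,-29],8],
    [[0,0,0],[-10,2,-36.6],8],
    [[0,0,0],[-10.3,2.1,-42],8],
    [[0,0,0],[-10.3,2.1,-44.5],8],
    [[0,0,0],[-10.3,2.1,-45.5],8],
    [[0,0,0],[-10.3,2.1,-45.5],8]
  ]
}}

```text
t: 30.12
ee_pos: [457.7, -332.2, 69.5]
orientation: [2.838, -0.308, 1.116]
ft_force: [-0.8, 5.3, 2.2]
width: 16.0
```

Run:
```python
from h import *
gp()
```

```text
t 30.12 grasp [ 445.  -329.5   83.4] tcp [ 457.7 -332.2   69.5] toolz [ 0.666 -0.144 -0.732] tooly [-0.214 -0.977 -0.002] F [-0.8  5.3  2.2] w 16.0 q [-0.88  0.58  2.25  2.17  0.54 -1.2 ]
```

Call:
{"method": "carry_out", "body": {
  "targets": [
    [[0,0,0],[0,0,-1.5],8],
    [[0,0,0],[0,0,-3],8],
    [[0,0,0],[0,0,-3],8]
  ]
}}

```text
t: 30.37
ee_pos: [457.8, -332.3, 68.2]
orientation: [2.835, -0.309, 1.121]
ft_force: [-10.8, 7.7, 20.1]
width: 15.8
```

Run:
```python
from h import *
gp(); shot('side','s22.png');shot('wrist','w22.png')
a=cv2.imread('pics/s22.png')[200:350,260:460]; cv2.imwrite('pics/s22.png',cv2.resize(a,None,fx=4,fy=4,interpolation=2))
```

```text
t 30.37 grasp [ 445.1 -329.5   82.1] tcp [ 457.8 -332.3   68.2] toolz [ 0.668 -0.145 -0.73 ] tooly [-0.214 -0.977 -0.002] F [-10.8   7.7  20.1] w 15.8 q [-0.88  0.59  2.25  2.18  0.55 -1.21]
```

View pics/s22.png

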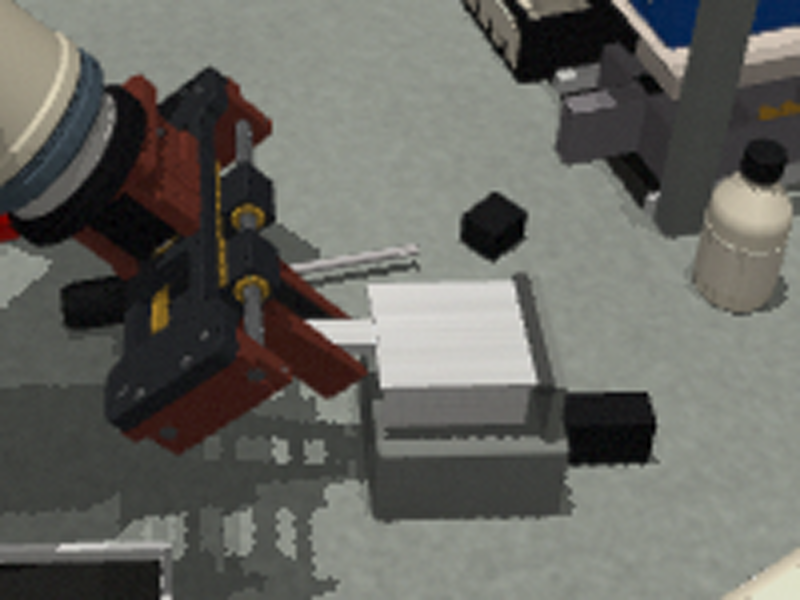

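The guard is against its shut stop (+20 N), and the picture matches the first shut view. I'll relax, release and withdraw along the tool axis.

Call:
{"method": "carry_out", "body": {
  "targets": [
    [[0,0,0],[0,0,1.5],8],
    [[0,0,0],[0,0,1.5],30],
    [[0,0,0],[0,0,1.5],45],
    [[0,0,0],[0,0,1.5],45],
    [[0,0,0],[0,0,1.5],45],
    [[0,0,0],[-8,1.8,10],45],
    [[0,0,0],[-22,5,25],45],
    [[0,0,0],[-42,9,47],45],
    [[0,0,0],[-62,13,70],45],
    [[0,0,0],[-62,13,80],45]
  ]
}}

```text
t: 31.3
ee_pos: [394.1, -319.5, 148.2]
orientation: [2.836, -0.311, 1.116]
ft_force: [0.8, -0.1, -0.7]
width: 44.8
```

Run:
```python
from h import *
gp(); shot('side','s23.png');shot('wrist','w23.png')
for q in ['guard_tab','tray_mid','tray_fin','cap_mid','relay']:
  for c in('wrist','side'):
    for r in place_of(q,c)[:1]: print(q,c,round(r['confidence'],2),np.round(c2w(r['point'],c),1))
a=cv2.imread('pics/s23.png')[160:340,270:510]; cv2.imwrite('pics/s23.png',cv2.resize(a,None,fx=3.3,fy=3.3,interpolation=2))
```

```text
t 31.3 grasp [ 381.4 -316.7  162.1] tcp [ 394.1 -319.5  148.2] toolz [ 0.665 -0.146 -0.732] tooly [-0.216 -0.976 -0.002] F [ 0.8 -0.1 -0.7] w 44.8 q [-1.01  0.34  2.34  1.78  0.52 -0.88]
guard_tab wrist 0.61 [ 451.6 -332.1   86.1]
guard_tab side 0.61 [ 449.7 -332.1   89.9]
tray_mid wrist 0.81 [ 760.2 -150.5   15.5]
tray_mid side 0.67 [ 762.5 -145.3   23.3]
tray_fin wrist 0.71 [ 681.4 -145.2   15.1]
relay wrist 0.96 [ 590.5 -211.1   -5.8]
relay side 0.66 [ 586.4 -204.9   -1.2]
```

View pics/s23.png

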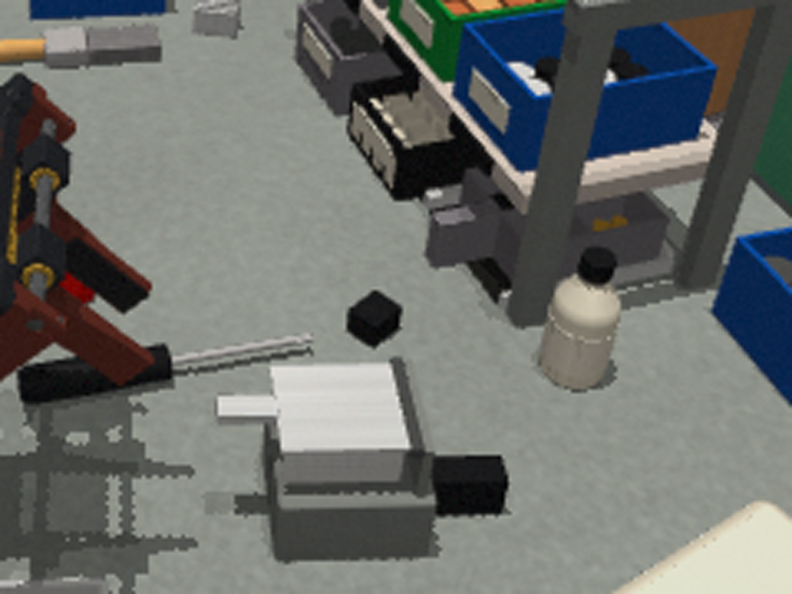

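View pics/w23.png

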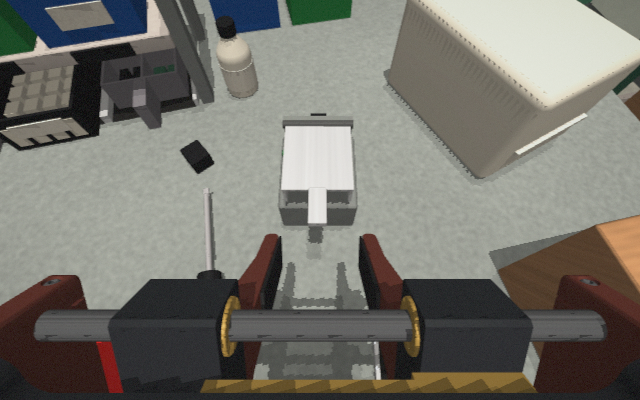

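Run:
```python
from h import *
print(order.close_job()); gp()
```

```text
the job is handed in; nothing more can be done
None
the job is handed in; nothing more can be done
```

The job is handed in at about 31.5 s of the 72 s allowed. No verdict is reported, so what follows rests on my own last checks.

**What I did**
- I pinched the tray's fin with the tool leaned back 43 degrees and slid the tray past the relay into the empty lane under the right of the shelf, until it touched the stop.
- I swung the guard up to about 1.45 rad, pushed the toggle over to its far end stop, then lowered the guard onto its shut stop and withdrew clear.

**Last checks**
- **Tray:** contact with the stop read about -16 N along x. The networks then put tray_mid at (760–763, -145 to -151) against lane_home at about (761, -147), which I worked out from the measured lane mouth.
- **Toggle:** it met its end stop at about 25 N, and the pictures showed it leaning far before the guard closed over it.
- **Guard:** closing it met about 20 N at the shut stop. The tab is back where it first was, at a height of about 86–90 mm.
- **Bystanders:** the relay reads the same position as at the start to within a few mm. The screwdriver and bottle look unmoved in the pictures; I did not measure them again.

**Not confirmed**
- **Capacitor:** the shelf hides it in the final views. I last saw it upright as it passed under the edge, and felt nothing unusual after that.
- **Disagreements:** the networks' positions differed between cameras by up to about 6 mm across, within the judged tolerance. The grip sat about 3–4 mm lower when I shut the guard than when I first took the tab. I put this down to slip in the pads.

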